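# Load the warming rack and switch it on

### The job

Lay the mould half flat on the sloping bed of the warming rack with its long side running down the slope, then lay the bare aluminium press plate on top of it the same way round, both centred on the bed and pushed right down against the backstop. Then push the rack's dial in, turn it clockwise by one position, to its middle mark, and let it spring back out. Leave the cast part and the marker pen where they are.

Things in the scene. Friction and masses are not known exactly. Their poses are not given: they have to be found in the camera images.
- mould: Silicone mould half: a blue flat block with a round recess mark on top, 60 x 84 x 22 mm, about 0.12 kg, loose on the bench. Origin in the centre of its underside; own x across its 60 mm width, y along its 84 mm length, z up out of its top.
- press_plate: Bare aluminium press plate with four small dark screw heads on top, 48 x 80 x 16 mm, about 0.17 kg, loose on the bench. Origin in the centre of its underside; own x across its 48 mm width, y along its 80 mm length, z up.
- rack: Warming rack, fixed: a dark base plate 135 x 260 mm carrying the sloping bed and, to the right of it (own -y), a grey dial console (100 x 85 mm, top at 46 mm). Origin at bench level under the middle of the bed; own x to the back of the rack (away from the robot), y to its left, z up.
- bed: The rack's sloping black rubber bed: 100 mm long, 96 wide, falling 15 degrees to the back, to a 50 mm high backstop square to it; no side walls. Origin in the corner of bed and backstop, mid-width, 34 mm over the bench; x down the slope (0 = backstop face, bed at -x), y left, z out of the bed (0 = its surface). Things do not slide down by themselves: push them home.
- dial_grip (a point): Middle of the dial's grip bar, on the dial axis: an upright black bar 12 mm thick, 42 long, 26 tall, on a round skirt of 46 mm diameter. The bar's top is 10 mm above this point, the skirt's top 16 mm below it. Own x runs along the bar to its end with the white line, y across the bar, z up along the dial axis.
- dial (a joint): Rotation of the dial in rad, growing clockwise seen from above. Three positions, marked on the console 50 degrees apart: 0 (first, the start), 0.873 (middle: the bar's white end points to the rack's back), 1.745 (last). Locked to within about 0.15 rad of a position unless pushed in.
- dial_push (a joint): How far the dial is pushed in, in m, growing downward: 0 out, 0.007 fully in. A spring pushes it out with 3 N at 0 and 6 N at full travel. It must be in by more than about 5 mm to turn; let go at a position (within about 0.1 rad) it springs out and locks, between positions it stays in.
- cast_part: Bystander: a small red cast knob, 55 x 55 x 44 mm, standing on the bench. Origin in the centre of its underside.
- marker: Bystander: a marker pen, 17 x 135 x 16 mm, lying on the bench. Origin in the centre of its underside.

How it is judged:
By the outcome, as a careful person would: the job done as asked, in the order asked, and still so for the second after the job is handed in, with the robot touching nothing.
It also fails if it takes over 72 s, if anything falls off the work surface, if the arm or the gripper's body presses on something with over 40 N, if the wrist force passes 120 N, or if a joint passes its speed limit or range.

### The arm

A 7-joint arm with a two-finger parallel gripper is mounted at the origin on a cart in front of the work surface, level with it; the furniture and walls round the work are solid. World frame = base frame: x ahead of the robot, y to its left, z up, the work surface at z = 0. Lengths are in m, angles in degrees, forces in N, time in s.
With the tool pointing down it reaches from about 0.425 to 0.95 m from the base axis. Payload 4.7 kg.
Tool frame: the origin (TCP) lies on the mounting face of the last link; the fingertips stand 182 mm ahead of it and the grasp point (between the pads) lies 164 mm ahead of it; z points along the fingers, y is the direction in which the jaws open and shut (so a half turn about z gives the same grasp; the last joint's range is limited). The gripper opens to 87 mm and grips with 3 to 60 N. Pads are 19 mm wide; open, the fingers measure 117 mm over their backs; the gripper's body (75 mm by 190 mm) begins 51 mm behind the grasp point.
Start: joints at [-1.656, 26.849, -2.785, 87.806, 1.381, 65.374, -4.715], TCP at [0.675, 0, 0.405] pointing down, gripper open.
Joint ranges: [-148.3, 148.3], [-19.14, 114.17], [-79.39, 73.82], [5.75, 140.21], [-59.74, 239.74], [12.07, 113.84], [-152.46, 152.46]. Speed limits (degrees/s): [147.25, 147.25, 180, 180, 180, 180, 180].

### API

Orientations are given as a 3x3 rotation matrix whose columns are the frame's x, y, z axes.
In Python, from workcell import bot gives the robot as it stands.
- The arm moves only by the shell command python3 -m crank 'ROWS' [OPENING] [FORCE]. ROWS is JSON, a list of rows, each a list of 4 numbers: the shift along the world's x, y, z scaled (see below), then the turn about the world's z scaled (see below). In form: [[dx, dy, dz, spin], ...]. A call has 1 to 10 rows; each row is the pose to reach, as a shift and turn from the pose commanded when the call began; what a row does not reach only later rows make up. The controller multiplies each number of a shift by 1000 mm and each number of a turn by 90 degrees. A row lasts 1/10 s, in which the tool goes at most 50 mm and 8.59 degrees, less where a joint would pass 70% of its speed; a pose out of reach is approached as far as the arm can. A call with a number of a shift or a turn outside -1 to 1 is refused whole. A call with a gripper value outside its range is refused whole. OPENING is the opening, from 0 (shut) to 1 (fully open), set as the call begins (- or left out, the last holds). The fingers move at their own pace and stop on an object; FORCE is the grip in N (left out, the last holds). Time passes only in rows, so rows that repeat a pose let the fingers close. It gives the time, the measured TCP pose, the force and the opening at its end, in the units of the state.
- bot.get_state(): the state, without advancing time (a new reading comes with each control period).
- bot.snapshot(name): name is "scene" or "side" or "wrist"; returns a dict with "frame" (400x640x3 uint8, blue, green, red), "fx", "fy", "cx", "cy" (pixels), "extrinsics" (4x4, takes a point from camera to world coordinates); the wrist camera has in their place "mount" (4x4, takes a point from camera to tool coordinates, whose origin is the TCP and whose axes are the flange's). Camera axes: x right, y down, z forward; pixel columns grow to the right and rows downward; lengths in m; the calibration is good to about 2 mm. The wrist camera is an equidistant fisheye: a pixel r from the principal point sees the ray r / f radians off the axis. A picture is of the moment at which its call begins: read the wrist's pose just before it. There is no depth.
- bot.sign_off(): hands the job in, once; it reports no verdict.
The state is a dict: "time_s": time; "joint_positions": joint angles; "qvel": joint speeds; "joint_torque": joint torques, N m; "tcp_pos": TCP position; "tool_rot": TCP orientation; "force": force on the tool from outside, world axes, zero at the start; "wrist_torque": the same for the moment, N m; "finger_gap": finger opening in m.
Only numpy, scipy, OpenCV 4.12 (cv2) and the standard library are available. Lean on these libraries where they do the work, as an engineer would, in place of code of your own. Each camera call takes 0.05 s, during which the arm holds its last target.

## Working session

There is one attempt and no reset: what is moved stays moved. The work goes in short steps, Python scripts to look and compute and a shell command to move; the robot and the scene stay as the last step left them, time stands still between calls to the robot, and variables do not carry over. Pictures are saved under pics/ and viewed, and the job is handed in when it is done.

```bash
ls; mkdir -p pics; python3 - <<'E'
from workcell import bot
import cv2,numpy as np
s=bot.get_state();print(s)
for n in ("scene","side","wrist"):
    d=bot.snapshot(n);cv2.imwrite(f"pics/{n}0.png",d["frame"]);print(n,{k:(np.round(v,4).tolist() if hasattr(v,'tolist') else v) for k,v in d.items() if k!="frame"})
E
```

```text
pics
{'time_s': 0.0, 'joint_positions': array([-1.65619075, 26.90007729, -2.78420025, 87.87459774,  1.38280153,
       65.37404036, -4.71535157]), 'qvel': array([ 0.01032833, -0.02728748, -0.00502171, -0.06059429,  0.05623924,
        0.13687233,  0.05088301]), 'joint_torque': array([ 8.49551179e-05, -5.07972229e+01, -8.03461717e-02, -2.36155879e+01,
       -6.12773141e-02,  3.78107757e-02,  1.50727069e-04]), 'tcp_pos': array([6.74761539e-01, 2.24514096e-05, 4.03660003e-01]), 'tool_rot': array([[-5.25240981e-05,  9.99997987e-01, -2.00596649e-03],
       [ 9.99999993e-01,  5.23124603e-05, -1.05556511e-04],
       [-1.05451361e-04, -2.00597202e-03, -9.99997982e-01]]), 'force': array([0.77483429, 0.86521377, 0.16689623]), 'wrist_torque': array([-0.01192003,  0.03626182, -0.03832408]), 'finger_gap': 0.08714809604454445}
scene {'fx': 486.5202252521871, 'fy': 486.5202252521871, 'cx': 320.0234183058108, 'cy': 203.87184432615743, 'extrinsics': [[0.6689, -0.326, 0.668, -0.3535], [-0.743, -0.32, 0.5878, -0.7515], [0.0221, -0.8895, -0.4563, 0.6341], [0.0, 0.0, 0.0, 1.0]]}
side {'fx': 465.22964259094454, 'fy': 465.22964259094454, 'cx': 320.40920505827773, 'cy': 201.39329447601625, 'extrinsics': [[-0.9982, -0.0237, 0.0549, 0.3971], [-0.057, 0.6543, -0.754, 1.0822], [-0.018, -0.7558, -0.6545, 1.0265], [0.0, 0.0, 0.0, 1.0]]}
wrist {'fx': 309.70691628693146, 'fy': 309.70691628693146, 'cx': 316.9989208406204, 'cy': 202.47722024533232, 'mount': [[-0.0003, -0.9615, -0.2749, 0.0747], [1.0, -0.0005, 0.0004, -0.0002], [-0.0006, -0.2749, 0.9615, 0.021], [0.0, 0.0, 0.0, 1.0]]}
```

View pics/scene0.png

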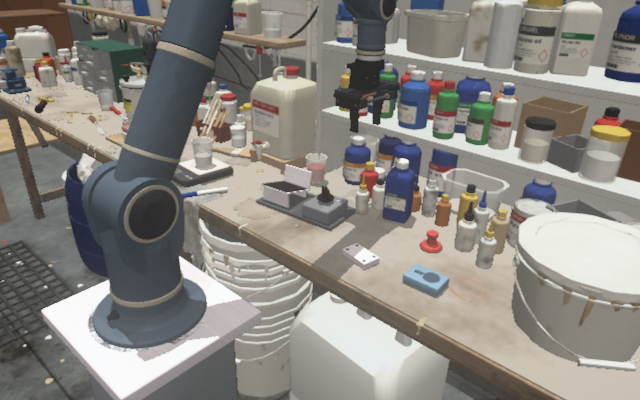

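View pics/side0.png

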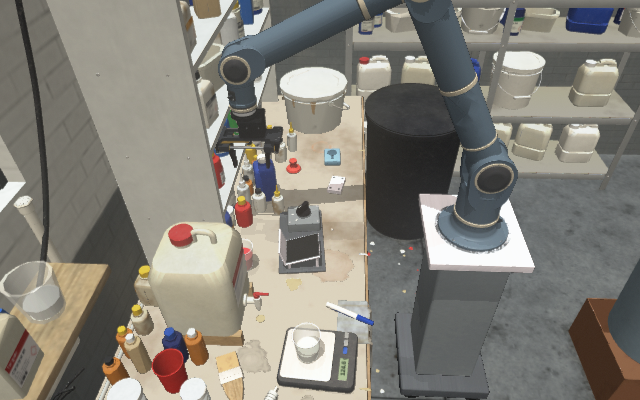

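View pics/wrist0.png

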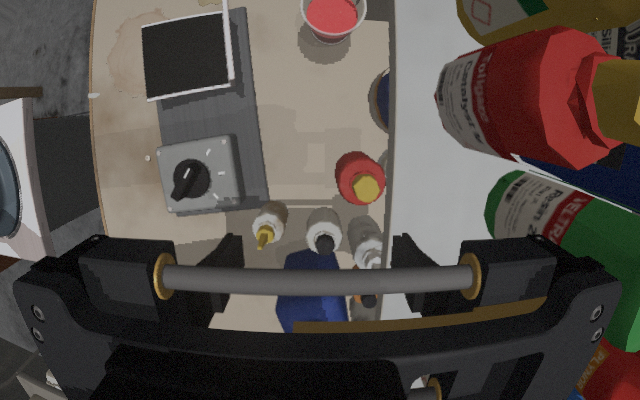

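```bash
cat > h.py <<'E'
from workcell import bot
import cv2,numpy as np
def ray(d,u,v,state=None):
    x=(u-d["cx"])/d["fx"];y=(v-d["cy"])/d["fy"]
    if "mount" in d:
        r=np.hypot(x,y);c=np.array([np.sin(r)*x/max(r,1e-9),np.sin(r)*y/max(r,1e-9),np.cos(r)])
        T=np.eye(4);T[:3,:3]=state["tool_rot"];T[:3,3]=state["tcp_pos"];T=T@np.array(d["mount"])
    else:
        c=np.array([x,y,1.0]);T=np.array(d["extrinsics"])
    return T[:3,3],T[:3,:3]@c
def onz(d,u,v,z,state=None):
    o,r=ray(d,u,v,state);t=(z-o[2])/r[2];return o+t*r
def proj(d,P,state=None):
    if "mount" in d:
        T=np.eye(4);T[:3,:3]=state["tool_rot"];T[:3,3]=state["tcp_pos"];T=T@np.array(d["mount"])
    else: T=np.array(d["extrinsics"])
    p=T[:3,:3].T@(np.asarray(P,float)-T[:3,3])
    if "mount" in d:
        a=np.hypot(p[0],p[1]);th=np.arctan2(a,p[2]);s=th/max(a,1e-12);return np.array([d["cx"]+d["fx"]*s*p[0],d["cy"]+d["fy"]*s*p[1]])
    return np.array([d["cx"]+d["fx"]*p[0]/p[2],d["cy"]+d["fy"]*p[1]/p[2]])
import pickle
def take(n,tag):
    s=bot.get_state();d=bot.snapshot(n);cv2.imwrite(f"pics/{tag}.png",d["frame"]);pickle.dump((d,s),open(f"pics/{tag}.pkl","wb"));return d,s
def load(tag): return pickle.load(open(f"pics/{tag}.pkl","rb"))
def crop(tag,x0,y0,x1,y1,k,out):
    im=cv2.imread(f"pics/{tag}.png")[y0:y1,x0:x1];cv2.imwrite(f"pics/{out}.png",cv2.resize(im,None,fx=k,fy=k,interpolation=cv2.INTER_CUBIC))
E
python3 - <<'E'
from h import *
for n in ("scene","side","wrist"): take(n,n+"1")
crop("scene1",330,220,470,310,5,"sc_a")
crop("side1",260,130,380,220,6,"si_a")
d,s=load("scene1"); print(onz(d,361,256,.016),onz(d,427,280,.022))
d2,s=load("side1"); print(onz(d2,336,184,.016),onz(d2,332,156,.022))
E
```

```text
[ 0.42163561 -0.19953302  0.016     ] [ 0.43835679 -0.36354522  0.022     ]
[ 0.43302353 -0.17579497  0.016     ] [ 0.45291837 -0.33374098  0.022     ]
```

View pics/sc_a.png

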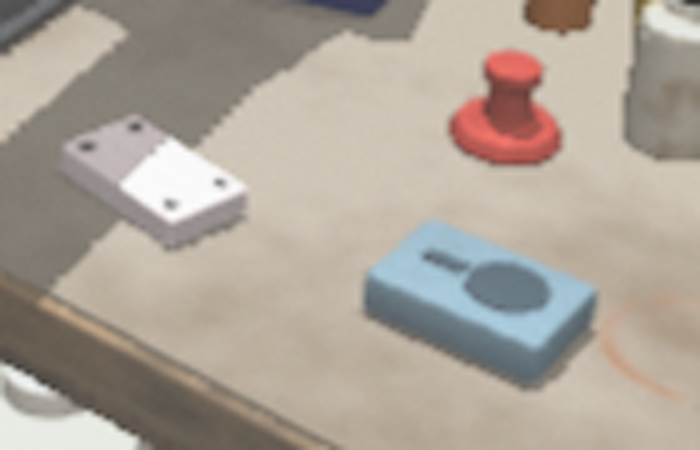

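View pics/si_a.png

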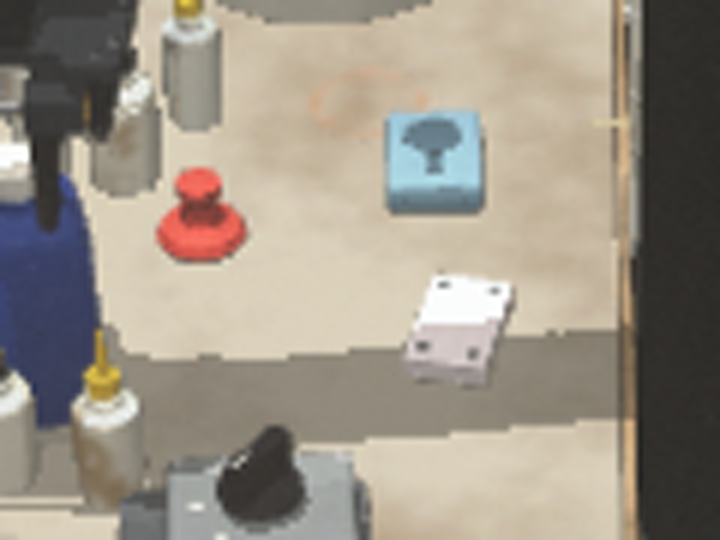

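```bash
cat >> h.py <<'E'
from scipy.optimize import least_squares
def fitbox(views,w,l,z,x0,free_z=False):
    # views: list of (d,s,px[4x2]) ordered loosely; corners matched to nearest
    loc=np.array([[-w/2,-l/2],[w/2,-l/2],[w/2,l/2],[-w/2,l/2]])
    def cor(p):
        c,s=np.cos(p[2]),np.sin(p[2]);return np.c_[loc@np.array([[c,s],[-s,c]])+p[:2],np.full(4,z)]
    def res(p):
        C=cor(p);r=[]
        for d,s,px in views:
            q=np.array([proj(d,X,s) for X in C]);
            for a in px:
                i=np.argmin(np.hypot(*(q-a).T));r+=list(q[i]-a)
        return np.array(r)
    best=None
    for a in np.radians(np.arange(-90,90,15)):
        o=least_squares(res,[x0[0],x0[1],a])
        if best is None or o.cost<best.cost: best=o
    return best.x,res(best.x)
E
python3 - <<'E'
from h import *
sc=load("scene1");si=load("side1")
A=lambda l,k,o:np.array(l)/k+np.array(o)-0.5+0.5/k
psc=A([(62,150),(130,116),(245,188),(172,232)],5,(330,220))
msc=A([(366,272),(435,220),(598,292),(530,352)],5,(330,220))
psi=A([(435,273),(514,285),(490,365),(405,350)],6,(260,130))
msi=A([(388,112),(480,112),(484,193),(387,191)],6,(260,130))
for nm,w,l,z,a,b,x0 in (("plate",.048,.080,.016,psc,psi,(.43,-.19)),("mould",.060,.084,.022,msc,msi,(.445,-.35))):
    for v in ([(*sc,a)],[(*si,b)],[(*sc,a),(*si,b)]):
        p,r=fitbox(v,w,l,z,x0);print(nm,p[:2],np.degrees(p[2]),np.abs(r).max(),np.sqrt((r**2).mean()))
E
```

```text
plate [ 0.42761192 -0.19154169] -9.483721900513595 1.1617732111869827 0.6746403190633177
plate [ 0.43175011 -0.18428374] -10.185801567921917 0.766558918140106 0.40262736530187065
plate [ 0.43034103 -0.1892284 ] -9.757324270978843 1.8998284146663877 0.8564706196592898
mould [ 0.44917688 -0.35406553] -0.044467980190014286 1.1541343001639461 0.6391829796653046
mould [ 0.45306973 -0.34144795] 2.5166158537176715 0.3611943816232497 0.20657294351174715
mould [ 0.45165204 -0.35201833] 0.7207242570158873 1.9001722086364339 1.097161830483251
```

```bash
python3 - <<'E'
from h import *
crop("wrist1",120,0,280,250,3,"w_a")
crop("wrist1",230,120,420,340,3,"w_b")
crop("side1",180,120,360,290,4,"si_b")
E
```

```text
(no output)
```

View pics/w_a.png

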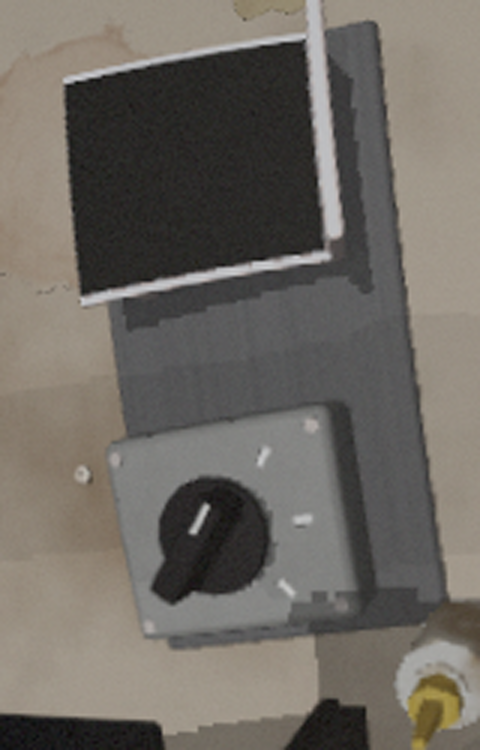

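View pics/w_b.png

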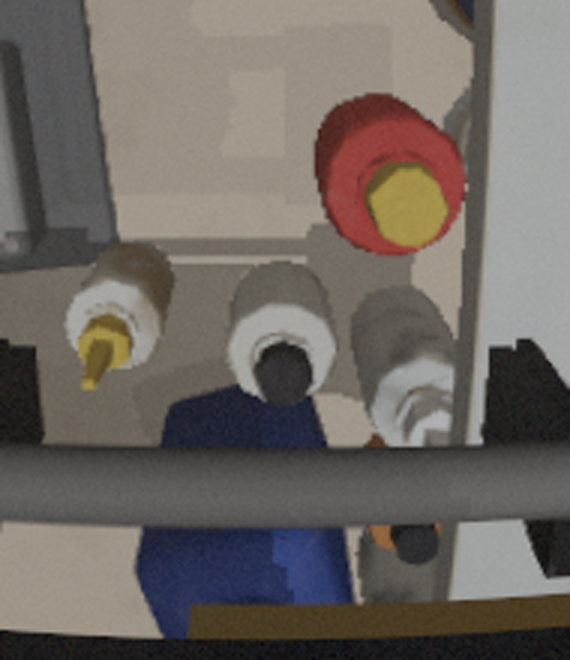

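View pics/si_b.png

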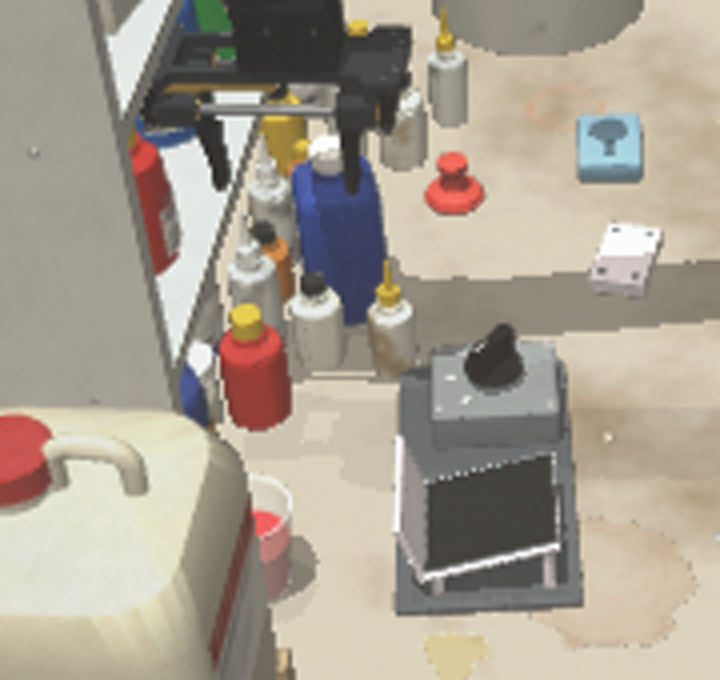

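```bash
cat >> h.py <<'E'
def rackpt(p,R): # p=(x,y,yaw)
    c,s=np.cos(p[2]),np.sin(p[2]);return np.array([p[0]+c*R[0]-s*R[1],p[1]+s*R[0]+c*R[1],R[2]])
C15,S15=np.cos(np.radians(15)),np.sin(np.radians(15))
def bed2rack(b): return np.array([.05*C15+b[0]*C15+b[2]*S15,b[1],.034-b[0]*S15+b[2]*C15])
def bedpt(p,b): return rackpt(p,bed2rack(b))
E
python3 - <<'E'
from h import *
d,s=load("wrist1")
A=lambda l,k,o:np.array(l)/k+np.array(o)-0.5+0.5/k
px=A([(66,82),(82,297),(325,252),(307,42)],3,(120,0))
B=[(-.1,.048,0),(-.1,-.048,0),(0,-.048,0),(0,.048,0)]
f=lambda p:np.concatenate([proj(d,bedpt(p,b),s)-q for b,q in zip(B,px)])
o=least_squares(f,[.55,.2,.1]);print(o.x,np.degrees(o.x[2]),f(o.x))
p=o.x
for z in (.046,.058,.062): 
    q=onz(d,*A([(214,535)],3,(120,0))[0],z,s);c,sn=np.cos(p[2]),np.sin(p[2]);e=q[:2]-p[:2];print("skirt",z,q,"rack",c*e[0]+sn*e[1],-sn*e[0]+c*e[1])
for nm,uv in (("cons corners",[(110,445),(330,405),(372,600),(148,635)]),("marks",[(263,456),(303,520),(287,587)])):
  for q in A(uv,3,(120,0)):
    q=onz(d,*q,.046,s);e=q[:2]-p[:2];print(nm,q.round(4),"rack",(c*e[0]+sn*e[1]).round(4),(-sn*e[0]+c*e[1]).round(4))
# check on side
for tag in("side1","scene1"):
    dd,ss=load(tag);im=dd["frame"].copy()
    for b in B+[(0,-.048,.05),(0,.048,.05)]:
        u=proj(dd,bedpt(p,b));cv2.circle(im,tuple(int(round(v)) for v in u),1,(0,255,0),-1)
    cv2.imwrite(f"pics/ov_{tag}.png",im)
crop("ov_side1",240,190,360,290,6,"ov1");crop("ov_scene1",240,160,380,240,5,"ov2")
E
```

```text
[0.52207789 0.15467258 0.10566377] 6.054087802190247 [-1.6405801  -2.45945205 -1.24575693  3.11289616  1.52660474  2.75609166
  0.49087427 -4.15342881]
skirt 0.046 [0.5265431  0.00823838 0.046     ] rack -0.011003704008883113 -0.1460884296739683
skirt 0.058 [0.53181138 0.01060459 0.058     ] rack -0.0055152438482999715 -0.1442910513073228
skirt 0.062 [0.53356748 0.01139333 0.062     ] rack -0.0036857571281055553 -0.14369192518510765
cons corners [0.4826 0.046  0.046 ] rack -0.0508 -0.1038
cons corners [0.5775 0.0567 0.046 ] rack 0.0448 -0.1033
cons corners [ 0.5901 -0.0183  0.046 ] rack 0.0494 -0.1792
cons corners [ 0.4911 -0.0331  0.046 ] rack -0.0506 -0.1834
marks [0.5497 0.0385 0.046 ] rack 0.0153 -0.1185
marks [0.5645 0.0134 0.046 ] rack 0.0273 -0.145
marks [ 0.5558 -0.013   0.046 ] rack 0.0159 -0.1703
```

View pics/ov1.png

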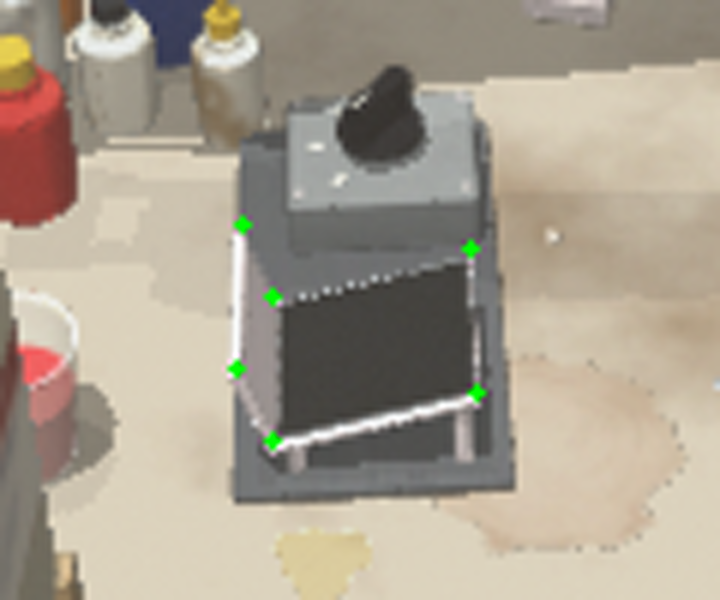

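View pics/ov2.png

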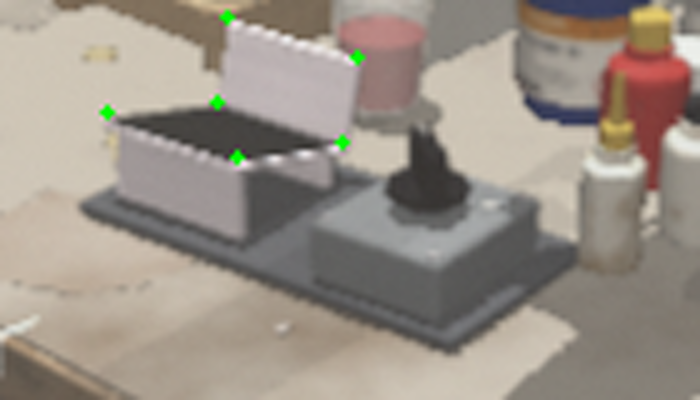

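```bash
python3 -m crank '[[-0.05,0,0,0],[-0.1,0,0,0],[-0.15,-0.02,0,0],[-0.19,-0.06,0,0],[-0.215,-0.105,0,0],[-0.225,-0.155,0,0],[-0.225,-0.205,0,0],[-0.225,-0.255,0,0],[-0.225,-0.305,0,0],[-0.225,-0.355,0,0]]' 1 && python3 -m crank '[[0,-0.045,0,0],[0,-0.065,0,0],[0,-0.065,0,0],[0,-0.065,0,0]]' && python3 - <<'E'
from h import *
d,s=take("wrist","w2");print(s["tcp_pos"],s["joint_positions"],s["force"])
E
```

```text
time_s: 1.3
tcp_pos: [0.4496, -0.3455, 0.4051]
tool_rot: [[-0.0, 1.0, 0.001], [1.0, 0.0, -0.0], [-0.0, 0.001, -1.0]]
force: [1.8, -0.3, 0.5]
finger_gap: 0.0869
time_s: 1.7
tcp_pos: [0.45, -0.4083, 0.4044]
tool_rot: [[0.0, 1.0, -0.0], [1.0, -0.0, 0.001], [0.001, -0.0, -1.0]]
force: [0.7, 0.7, -0.7]
finger_gap: 0.0868
[ 0.45004305 -0.40830573  0.40440195] [30.19080587 20.56226117 10.57625487 98.02592127 -4.23788731 61.85679042
 42.10346461] [ 0.74812869  0.71589751 -0.6969183 ]
```

View pics/w2.png

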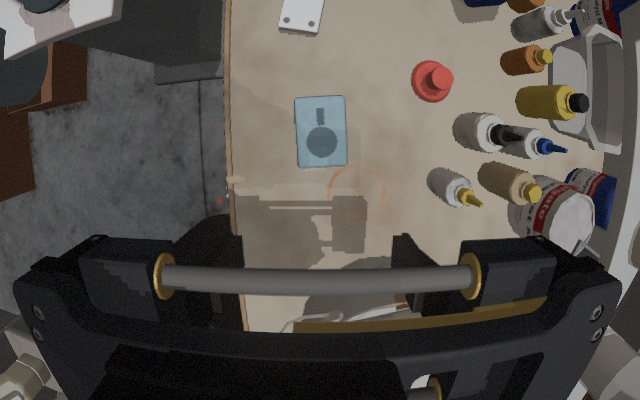

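```bash
python3 - <<'E'
from h import *
d,s=take("wrist","w3");print(s["tcp_pos"])
crop("w3",270,0,370,180,4,"w3a")
E
```

```text
[ 0.4504212  -0.40743488  0.40452768]
```

View pics/w3a.png

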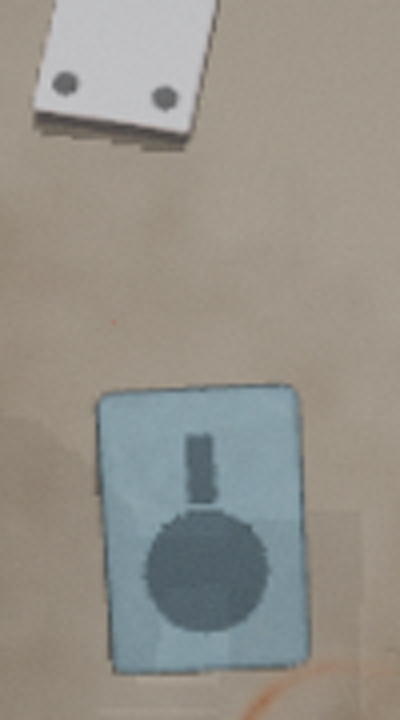

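```bash
python3 - <<'E'
from h import *
d,s=load("w3")
A=lambda l,k,o:np.array(l)/k+np.array(o)-0.5+0.5/k
m=A([(98,393),(298,384),(310,668),(113,673)],4,(270,0))
for z in(.022,):
  p,r=fitbox([(d,s,m)],.060,.084,z,(.45,-.345));print(p[:2],np.degrees(p[2]),r.round(2))
q=A([(35,112),(189,135)],4,(270,0))
for u in q: print(onz(d,*u,.016,s))
E
```

```text
[ 0.4547692  -0.35066238] 2.657680626393142 [-0.94 -0.35  1.17 -0.32  0.57 -0.11 -0.8   0.83]
[ 0.40459146 -0.22291842  0.016     ]
[ 0.45000489 -0.23134773  0.016     ]
```

```bash
python3 -m crank '[[0.0035,0.05,-0.01,0.029],[0.0035,0.0565,-0.05,0.029],[0.0035,0.0565,-0.09,0.029],[0.0035,0.0565,-0.13,0.029],[0.0035,0.0565,-0.16,0.029],[0.0035,0.0565,-0.185,0.029],[0.0035,0.0565,-0.2,0.029],[0.0035,0.0565,-0.2,0.029]]' 1 && python3 - <<'E'
from h import *
d,s=take("wrist","w4");print(s["tcp_pos"],s["force"])
E
```

```text
time_s: 2.6
tcp_pos: [0.4534, -0.3507, 0.2033]
tool_rot: [[-0.047, 0.999, -0.003], [0.999, 0.047, 0.003], [0.003, -0.003, -1.0]]
force: [-0.8, 0.4, 0.4]
finger_gap: 0.0869
[ 0.45336722 -0.35067891  0.20327356] [-0.77067875  0.38663744  0.37792646]
```

View pics/w4.png

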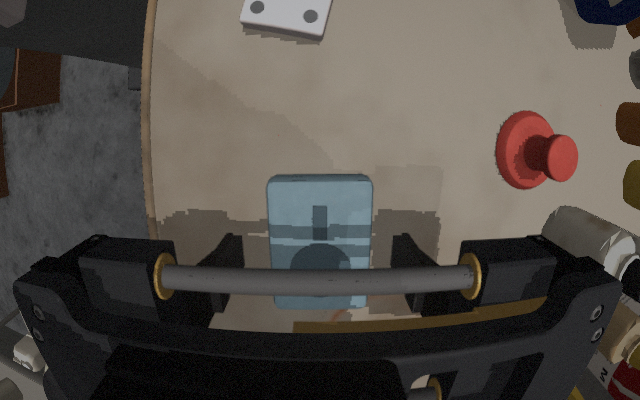

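```bash
python3 -m crank '[[0,0,-0.01,0],[0,0,-0.0165,0],[0,0,-0.0165,0]]' 1 && python3 -m crank '[[0,0,0,0],[0,0,0,0],[0,0,0,0],[0,0,0,0],[0,0,0,0],[0,0,0,0],[0,0,0,0],[0,0,0,0]]' 0 20
```

```text
time_s: 2.95
tcp_pos: [0.4534, -0.352, 0.188]
tool_rot: [[-0.046, 0.999, -0.0], [0.999, 0.046, 0.0], [0.001, -0.0, -1.0]]
force: [-0.1, -0.7, -0.1]
finger_gap: 0.0874
time_s: 3.75
tcp_pos: [0.4537, -0.3522, 0.1885]
tool_rot: [[-0.046, 0.999, 0.001], [0.999, 0.046, -0.0], [-0.0, 0.001, -1.0]]
force: [0.9, -0.4, 2.2]
finger_gap: 0.0596
```

```bash
python3 -m crank '[[0,0,0.02,0],[0,0,0.06,0],[0,0,0.1,0],[0,0.01,0.14,0],[0,0.03,0.17,-0.05],[0,0.06,0.195,-0.12],[0,0.1,0.21,-0.2],[0,0.145,0.21,-0.28],[0,0.19,0.21,-0.36],[0,0.235,0.21,-0.44]]' && python3 -m crank '[[0,0.045,0,-0.08],[0,0.09,0,-0.16],[-0.005,0.135,0,-0.24],[-0.01,0.18,0,-0.32],[-0.015,0.22,0,-0.4],[-0.02,0.25,0,-0.47],[-0.02,0.272,0,-0.522],[-0.02,0.272,0,-0.522],[-0.02,0.272,0,-0.522]]' && python3 - <<'E'
from h import *
d,s=take("wrist","w5");print(s["tcp_pos"],s["tool_rot"][:,1],s["force"],s["joint_positions"])
E
```

```text
time_s: 4.75
tcp_pos: [0.4528, -0.1171, 0.398]
tool_rot: [[0.602, 0.799, -0.001], [0.799, -0.602, 0.0], [-0.0, -0.001, -1.0]]
force: [0.4, 0.6, -1.8]
finger_gap: 0.06
time_s: 5.65
tcp_pos: [0.4333, 0.1528, 0.3978]
tool_rot: [[0.994, 0.112, -0.001], [0.112, -0.994, -0.001], [-0.001, 0.001, -1.0]]
force: [0.7, -0.6, -1.9]
finger_gap: 0.06
[0.43332115 0.15280994 0.39777605] [ 0.1117175  -0.99373942  0.00108092] [ 0.73731192 -0.55007115 -1.87646927] [ -22.70827682    7.16110432   -2.1790224   116.27253716    0.36797964
   56.66024619 -108.65871229]
```

View pics/w5.png

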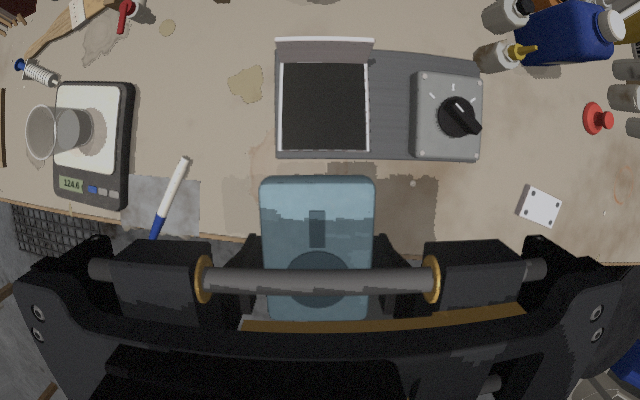

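```bash
python3 - <<'E'
from h import *
crop("w5",260,25,520,175,3,"w5a")
E
```

```text
(no output)
```

View pics/w5a.png

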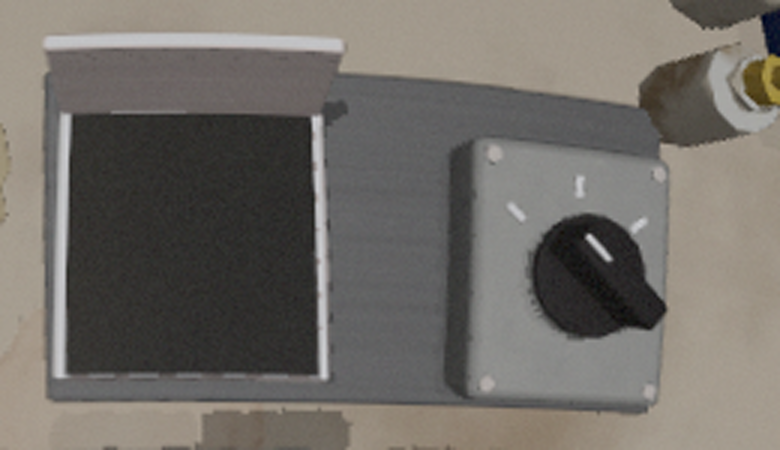

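```bash
python3 - <<'E'
from h import *
d,s=load("w5")
A=lambda l,k,o:np.array(l)/k+np.array(o)-0.5+0.5/k
out=A([(52,379),(328,380),(324,114),(61,113)],3,(260,25))
inn=A([(66,376),(318,376),(314,115),(70,114)],3,(260,25))
top=A([(44,50),(344,50)],3,(260,25)) # front edge of backstop top
for nm,px in(("out",out),("inn",inn)):
  def f(q):
    w=q[3];L=q[4]
    B=[(-L,w,0),(-L,-w,0),(0,-w,0),(0,w,0)]
    return np.concatenate([proj(d,bedpt(q,b),s)-a for b,a in zip(B,px)])
  o=least_squares(f,[.522,.155,.1,.048,.1],x_scale=[.01,.01,.01,.001,.001]);p=o.x;print(nm,p[:2],np.degrees(p[2]),p[3:],f(p).round(2))
p=np.array([*p[:2],p[2]])
print([ (proj(d,bedpt(p,b),s)-a).round(2) for b,a in zip([(0,.048,.05),(0,-.048,.05)],top)])
o,r=None,None
def rk(q):
    c,sn=np.cos(p[2]),np.sin(p[2]);e=q[:2]-p[:2];return np.round([c*e[0]+sn*e[1],-sn*e[0]+c*e[1]],4)
for nm,u,z in (("skirt c",(589,273),.052),("cons",(475,140),.046),("cons",(667,165),.046),("cons",(660,405),.046),("cons",(463,393),.046),("mid",(580,186),.046),("first",(516,212),.046),("last",(639,226),.046),("white near",(590,238),.08),("white far",(608,260),.08),("bar low end",(655,325),.08)):
    q=onz(d,*A([u],3,(260,25))[0],z,s);print(nm,q.round(4),rk(q))
# base plate
for u in ((47,400),(645,410)): q=onz(d,*A([u],3,(260,25))[0],.008,s);print("base",q.round(4),rk(q))
# bottle: base and top of cap
for u in ((668,125),): q=onz(d,*A([u],3,(260,25))[0],0,s);print("bottle base",q.round(4))
E
```

```text
out [0.5211061  0.15479931] 6.024428446393565 [0.04769521 0.09993592] [ 0.11 -0.23  0.45  0.23 -0.5   0.38 -0.12 -0.36]
inn [0.52058335 0.15448926] 6.331747440612526 [0.04385427 0.09820908] [-0.35 -0.16  0.59  0.15 -0.63  0.14  0.36 -0.1 ]
[array([-0.67,  0.17]), array([1.04, 1.09])]
skirt c [0.5319 0.0081 0.052 ] [-0.0049 -0.1467]
cons [0.5729 0.0574 0.046 ] [ 0.0413 -0.1023]
cons [ 0.5815 -0.0231  0.046 ] [ 0.0409 -0.1833]
cons [ 0.4874 -0.0356  0.046 ] [-0.0539 -0.1853]
cons [0.4793 0.0489 0.046 ] [-0.0527 -0.1004]
mid [0.5644 0.0137 0.046 ] [ 0.028  -0.1448]
first [0.5493 0.0383 0.046 ] [ 0.0157 -0.1187]
last [ 0.5547 -0.0136  0.046 ] [ 0.0153 -0.1709]
white near [0.5418 0.0226 0.08  ] [ 0.0065 -0.1334]
white far [0.5357 0.0147 0.08  ] [-0.0004 -0.1407]
bar low end [ 0.5171 -0.0078  0.08  ] [-0.0214 -0.1609]
base [0.4526 0.2046 0.008 ] [-0.0621  0.0573]
base [ 0.4816 -0.0508  0.008 ] [-0.0613 -0.1998]
bottle base [ 0.61   -0.0472  0.    ]
```

```bash
python3 -m crank '[[0.04,0.002,0,-0.004],[0.08,0.002,-0.01,-0.004],[0.0885,0.002,-0.045,-0.004],[0.0885,0.002,-0.085,-0.004],[0.0885,0.002,-0.12,-0.004],[0.0885,0.002,-0.14,-0.004],[0.0885,0.002,-0.145,-0.004],[0.0885,0.002,-0.145,-0.004]]' && python3 - <<'E'
from h import *
d,s=take("wrist","w6");print(s["tcp_pos"],s["tool_rot"][:,1],s["force"]);take("side","s6");crop("s6",230,170,370,290,5,"s6a")
E
```

```text
time_s: 6.5
tcp_pos: [0.5223, 0.1537, 0.2529]
tool_rot: [[0.995, 0.102, -0.001], [0.102, -0.995, -0.001], [-0.001, 0.001, -1.0]]
force: [-1.4, 0.4, -1.4]
finger_gap: 0.0598
[0.5222829  0.15374141 0.25287948] [ 0.10203238 -0.99478056  0.00101078] [-1.44743717  0.42889564 -1.39899354]
```

View pics/w6.png

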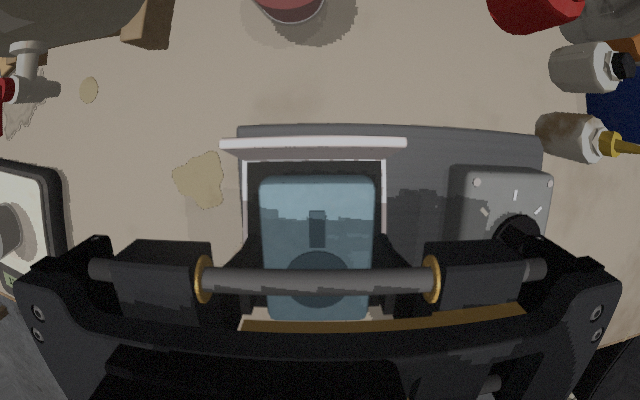

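View pics/s6a.png

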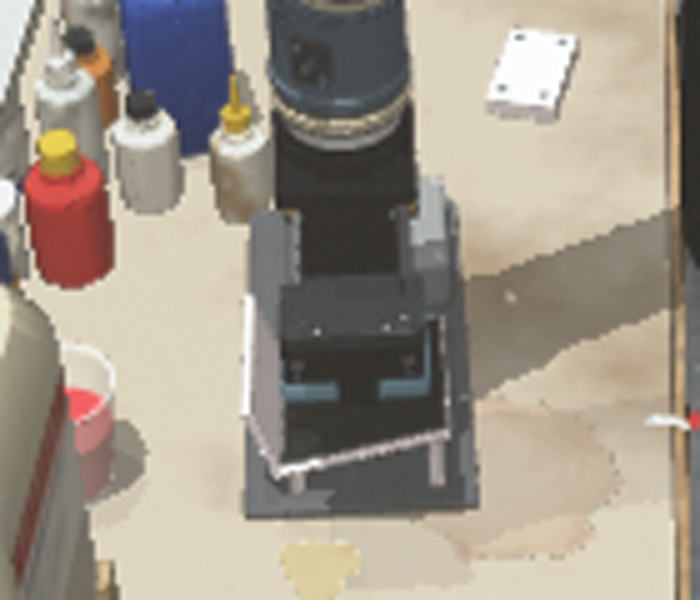

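```bash
python3 -m crank '[[0,0.0013,-0.003,0],[0,0.0013,-0.006,0],[0,0.0013,-0.006,0]]' && python3 -m crank '[[0,0,0,0],[0,0,-0.003,0],[0,0,-0.006,0],[0,0,-0.009,0],[0,0,-0.011,0],[0,0,-0.011,0]]' 0 6 && python3 - <<'E'
from h import *
d,s=take("wrist","w7");print(s["tcp_pos"],s["tool_rot"][:,1],s["force"])
E
```

```text
time_s: 6.9
tcp_pos: [0.522, 0.1565, 0.2475]
tool_rot: [[0.995, 0.104, 0.0], [0.104, -0.995, 0.0], [0.0, -0.0, -1.0]]
force: [0.8, -0.0, -1.8]
finger_gap: 0.0599
time_s: 7.5
tcp_pos: [0.5219, 0.1563, 0.2359]
tool_rot: [[0.995, 0.104, -0.001], [0.104, -0.995, -0.0], [-0.001, 0.0, -1.0]]
force: [-0.2, 0.5, -0.6]
finger_gap: 0.0602
[0.5219463  0.15634959 0.23587586] [ 1.03765255e-01 -9.94601787e-01  2.40610965e-04] [-0.15002694  0.45242716 -0.57041814]
```

View pics/w7.png

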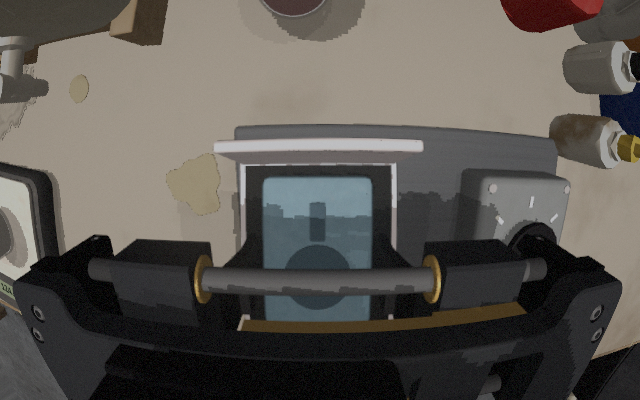

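```bash
python3 -m crank '[[0.002,0.0002,-0.0007,0],[0.004,0.0004,-0.0012,0],[0.006,0.0006,-0.0017,0],[0.008,0.0008,-0.0022,0],[0.01,0.001,-0.0025,0],[0.01,0.001,-0.0025,0],[0.01,0.001,-0.0025,0]]' 0 8 && python3 - <<'E'
from h import *
d,s=take("wrist","w8");print(s["tcp_pos"],s["tool_rot"][:,1],s["force"]);crop("w8",210,120,430,330,3,"w8a")
E
```

```text
time_s: 8.25
tcp_pos: [0.5309, 0.1572, 0.2335]
tool_rot: [[0.995, 0.104, -0.004], [0.104, -0.995, -0.001], [-0.004, 0.001, -1.0]]
force: [-5.4, -0.7, 3.3]
finger_gap: 0.06
[0.53093051 0.1571781  0.23350484] [ 1.04193834e-01 -9.94556592e-01  9.10916006e-04] [-5.43144879 -0.69089769  3.33304703]
```

View pics/w8a.png

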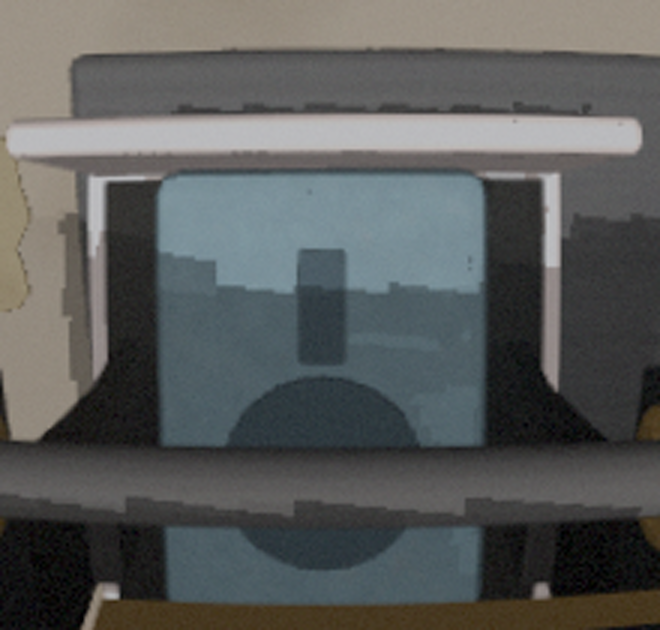

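```bash
python3 -m crank '[[0,0,0,0],[0,0,0,0],[0,0,0,0],[0,0,0.01,0],[-0.01,0,0.04,0],[-0.03,0,0.08,0],[-0.06,0,0.12,0],[-0.085,0,0.15,0],[-0.085,0,0.15,0],[-0.085,0,0.15,0]]' 0.95 && python3 - <<'E'
from h import *
d,s=take("wrist","w9");print(s["tcp_pos"],s["tool_rot"][:,1],s["force"]);crop("w9",250,20,510,180,3,"w9a");take("side","s9");crop("s9",230,170,370,290,5,"s9a")
E
```

```text
time_s: 9.3
tcp_pos: [0.4471, 0.1574, 0.385]
tool_rot: [[0.995, 0.104, 0.003], [0.104, -0.995, 0.001], [0.003, -0.001, -1.0]]
force: [0.6, 0.4, 0.0]
finger_gap: 0.0826
[0.44706725 0.15736199 0.3850367 ] [ 1.04074995e-01 -9.94569148e-01 -7.78132528e-04] [0.64908937 0.37610079 0.01062138]
```

View pics/w9a.png

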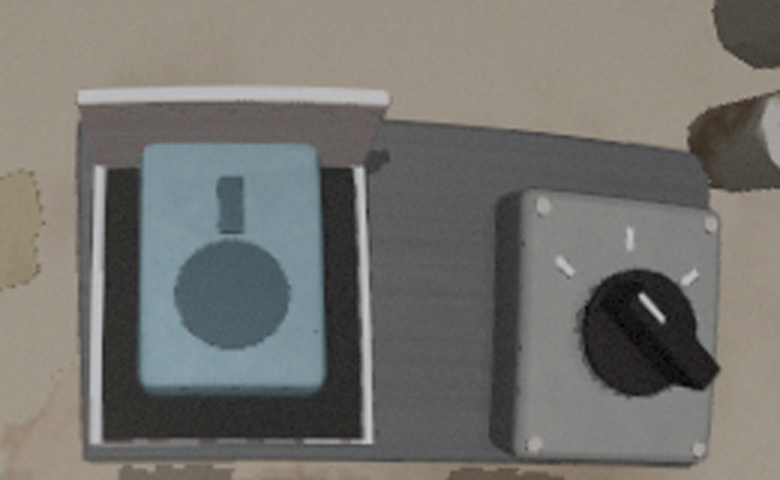

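View pics/s9a.png

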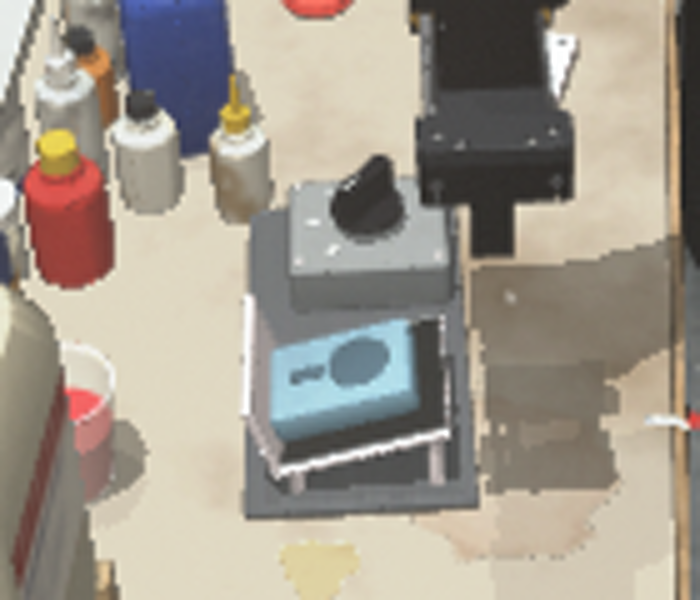

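```bash
cat >> h.py <<'E'
def onbed(d,s,p,uv,h):
    o,r=ray(d,*uv,s);n=bedpt(p,(0,0,1))-bedpt(p,(0,0,0));O=bedpt(p,(0,0,h));t=((O-o)@n)/(r@n);q=o+t*r-bedpt(p,(0,0,0))
    ex=bedpt(p,(1,0,0))-bedpt(p,(0,0,0));ey=bedpt(p,(0,1,0))-bedpt(p,(0,0,0));return np.array([q@ex,q@ey])
A=lambda l,k,o:np.array(l)/k+np.array(o)-0.5+0.5/k
def fitrack(d,s,px):
    B=[(-.1,.048,0),(-.1,-.048,0),(0,-.048,0),(0,.048,0)]
    f=lambda q:np.concatenate([proj(d,bedpt(q,b),s)-a for b,a in zip(B,px) if a is not None])
    o=least_squares(f,[.521,.155,.105]);return o.x,f(o.x)
E
python3 - <<'E'
from h import *
d,s=load("w9")
px=A([(90,443),(373,443),(367,166),(94,166)],3,(250,20))
p,r=fitrack(d,s,px);print(p,np.degrees(p[2]),r.round(2))
for u in A([(139,144),(320,144),(327,390),(139,390)],3,(250,20)): print(onbed(d,s,p,u,.022).round(4))
E
```

```text
[0.52148944 0.15473067 0.10610152] 6.079169159105976 [-0.55  0.38  0.83  0.45 -0.13 -0.16 -0.16 -0.68]
[-0.0025  0.0305]
[-0.0021 -0.0287]
[-0.0853 -0.0288]
[-0.0854  0.0296]
```

```bash
python3 -m crank '[[0.013,-0.006,-0.04,0],[0.013,-0.006,-0.08,0],[0.013,-0.006,-0.11,0],[0.013,-0.006,-0.13,0],[0.013,-0.006,-0.137,0],[0.013,-0.006,-0.137,0],[0.013,-0.006,-0.137,0],[0.013,-0.006,-0.137,0],[0.02,-0.005,-0.138,0],[0.025,-0.005,-0.139,0]]' 0 10
```

```text
time_s: 10.4
tcp_pos: [0.473, 0.1526, 0.2456]
tool_rot: [[0.995, 0.104, 0.002], [0.104, -0.995, 0.001], [0.002, -0.001, -1.0]]
force: [0.6, 0.7, -0.7]
finger_gap: 0.0105
```

```bash
python3 -m crank '[[0.003,0,-0.0005,0],[0.005,0.0005,-0.001,0],[0.007,0.0005,-0.0015,0],[0.009,0.001,-0.002,0],[0.009,0.001,-0.002,0]]' && python3 - <<'E'
from h import *
d,s=take("wrist","w10");print(s["tcp_pos"],s["force"]);crop("w10",200,60,520,340,2,"w10a")
E
```

```text
time_s: 10.9
tcp_pos: [0.4796, 0.1532, 0.2425]
tool_rot: [[0.995, 0.104, -0.006], [0.104, -0.995, -0.002], [-0.006, 0.001, -1.0]]
force: [-5.5, -0.6, 6.4]
finger_gap: 0.0008
[0.47958147 0.15321657 0.24252661] [-5.4573021  -0.58454285  6.40025379]
```

View pics/w10a.png

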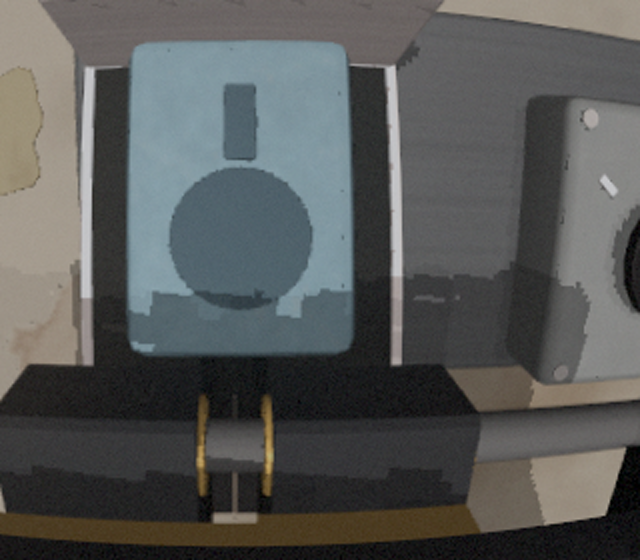

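```bash
python3 -m crank '[[-0.001,0,0.004,0],[0,0,0.006,0],[0.002,0,0.006,0],[0.004,0,0.006,0],[0.004,0,0.006,0]]'; python3 -m crank '[[0.002,0,0,0],[0.002,0,0,0],[0.002,0,0,0]]'
```

```text
time_s: 11.45
tcp_pos: [0.4819, 0.1535, 0.2473]
tool_rot: [[0.994, 0.105, -0.011], [0.105, -0.994, -0.002], [-0.011, 0.001, -1.0]]
force: [-10.0, 1.3, 1.6]
finger_gap: 0.0005
time_s: 11.75
tcp_pos: [0.4827, 0.1536, 0.247]
tool_rot: [[0.994, 0.105, -0.015], [0.105, -0.994, -0.003], [-0.015, 0.002, -1.0]]
force: [-12.9, 1.2, 4.1]
finger_gap: 0.0004
```

```bash
python3 -m crank '[[-0.01,0,0,0],[-0.025,0,0.01,0],[-0.035,0,0.05,0],[-0.035,0,0.09,0],[-0.035,0,0.13,0],[-0.035,0,0.14,0],[-0.035,0,0.14,0]]' 0.85 && python3 - <<'E'
from h import *
d,s=take("wrist","w11");print(s["tcp_pos"],s["tool_rot"][:,1],s["force"]);crop("w11",250,20,510,180,3,"w11a")
E
```

```text
time_s: 12.45
tcp_pos: [0.453, 0.1534, 0.391]
tool_rot: [[0.995, 0.103, 0.006], [0.103, -0.995, 0.002], [0.007, -0.002, -1.0]]
force: [0.6, 0.4, -0.9]
finger_gap: 0.0486
[0.45296666 0.15344792 0.39103824] [ 0.10331017 -0.99464778 -0.00167371] [ 0.55382329  0.37169094 -0.85626669]
```

View pics/w11a.png

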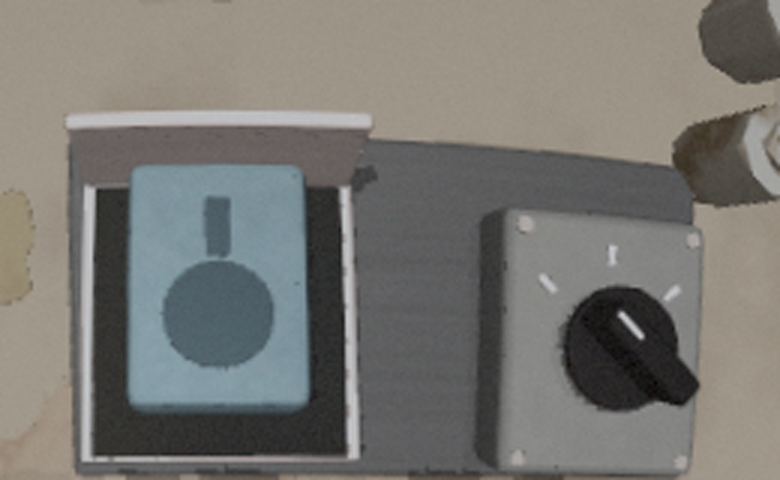

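```bash
python3 - <<'E'
from h import *
d,s=load("w11")
px=A([(79,460),(359,460),(353,186),(84,186)],3,(250,20))
p,r=fitrack(d,s,px);print(p,np.degrees(p[2]),r.round(2))
c=[onbed(d,s,p,u,.022) for u in A([(131,165),(303,165),(310,408),(128,406)],3,(250,20))]
for x in c:print(x.round(4))
E
```

```text
[0.52135779 0.15462183 0.10455234] 5.99040799162839 [-0.07  0.2   0.2   0.23 -0.22 -0.1   0.08 -0.35]
[-0.002   0.0295]
[-0.0018 -0.0279]
[-0.0851 -0.0285]
[-0.0845  0.0294]
```

```bash
python3 -m crank '[[0,-0.04,0,0.09],[0,-0.08,0,0.18],[0,-0.12,0,0.27],[0,-0.16,0,0.36],[0,-0.2,0,0.45],[0,-0.24,0,0.54],[-0.005,-0.275,-0.01,0.63],[-0.01,-0.31,-0.03,0.72],[-0.018,-0.335,-0.06,0.8],[-0.018,-0.341,-0.1,0.818]]' 0.87 && python3 -m crank '[[0,0,-0.035,0],[0,0,-0.06,0],[0,0,-0.06,0],[0,0,-0.06,0]]' && python3 - <<'E'
from h import *
d,s=take("wrist","w12");print(s["tcp_pos"],s["tool_rot"][:,1],s["force"])
E
```

```text
time_s: 13.5
tcp_pos: [0.4326, -0.1913, 0.2872]
tool_rot: [[0.183, 0.983, 0.001], [0.983, -0.183, -0.002], [-0.002, 0.001, -1.0]]
force: [0.9, -0.1, -0.8]
finger_gap: 0.0754
time_s: 13.9
tcp_pos: [0.4338, -0.1876, 0.2279]
tool_rot: [[0.181, 0.983, -0.003], [0.983, -0.181, 0.001], [0.0, -0.003, -1.0]]
force: [-0.3, 0.2, -0.7]
finger_gap: 0.0757
[ 0.43375554 -0.18756721  0.22786558] [ 0.98348281 -0.18098305 -0.00258858] [-0.28987789  0.19106832 -0.72161614]
```

View pics/w12.png

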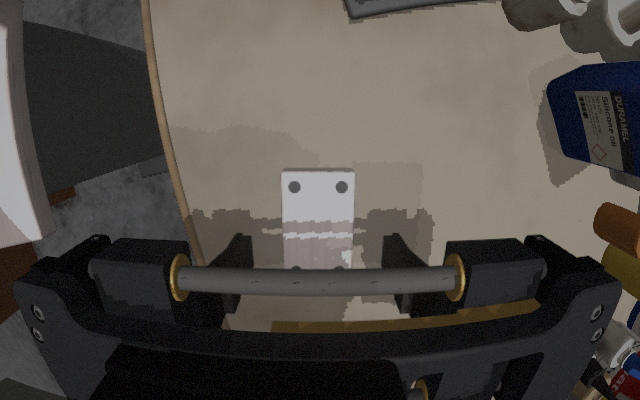

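```bash
python3 - <<'E'
from h import *
d,s=load("w12")
a=onz(d,283,171,.016,s);b=onz(d,353.5,171,.016,s);m=(a+b)/2;e=b-a;print(np.hypot(*e[:2]),np.degrees(np.arctan2(e[1],e[0])));u=e/np.linalg.norm(e);n=np.array([u[1],-u[0],0])
print("centre",m+.04*n)
E
```

```text
0.04425744577352595 -10.406243327098595
centre [ 0.4341195  -0.18694096  0.016     ]
```

```bash
python3 -m crank '[[0,0,-0.025,0],[0,0,-0.038,0],[0,0,-0.0415,0],[0,0,-0.0415,0]]' && python3 -m crank '[[0,0,0,0],[0,0,0,0],[0,0,0,0],[0,0,0,0],[0,0,0,0],[0,0,0,0],[0,0,0,0]]' 0 25
```

```text
time_s: 14.35
tcp_pos: [0.4345, -0.1877, 0.188]
tool_rot: [[0.181, 0.984, 0.001], [0.984, -0.181, -0.0], [-0.0, 0.001, -1.0]]
force: [0.0, -0.3, 0.7]
finger_gap: 0.076
time_s: 15.05
tcp_pos: [0.4341, -0.1877, 0.1875]
tool_rot: [[0.181, 0.983, 0.0], [0.983, -0.181, 0.0], [0.0, 0.0, -1.0]]
force: [-1.6, 0.7, 5.6]
finger_gap: 0.0479
```

```bash
python3 -m crank '[[0,0,0.02,0],[0,0.0,0.06,0],[0,0.01,0.1,-0.05],[0,0.04,0.135,-0.13],[0,0.08,0.15,-0.22],[0,0.12,0.15,-0.31],[0.01,0.16,0.15,-0.4],[0.02,0.2,0.15,-0.49],[0.04,0.235,0.15,-0.57],[0.055,0.27,0.15,-0.65]]' && python3 -m crank '[[0.02,0.035,0,-0.08],[0.04,0.065,0,-0.14],[0.042,0.073,0,-0.168],[0.042,0.073,-0.03,-0.168],[0.042,0.073,-0.055,-0.168],[0.042,0.073,-0.063,-0.168],[0.042,0.073,-0.063,-0.168]]' && python3 - <<'E'
from h import *
d,s=take("wrist","w13");print(s["tcp_pos"],s["tool_rot"][:,1],s["force"]);take("side","s13");crop("s13",230,170,370,290,5,"s13a")
E
```

```text
time_s: 16.05
tcp_pos: [0.4893, 0.0844, 0.3368]
tool_rot: [[0.934, 0.357, -0.0], [0.357, -0.934, 0.0], [-0.0, -0.0, -1.0]]
force: [1.0, -1.2, -2.6]
finger_gap: 0.0479
time_s: 16.75
tcp_pos: [0.5304, 0.1551, 0.2727]
tool_rot: [[0.994, 0.106, -0.004], [0.106, -0.994, -0.002], [-0.004, 0.001, -1.0]]
force: [-0.3, 0.2, -1.4]
finger_gap: 0.0481
[0.53044003 0.15514594 0.2726984 ] [ 0.10583484 -0.99438306  0.0011483 ] [-0.34262867  0.20782932 -1.43394336]
```

View pics/w13.png

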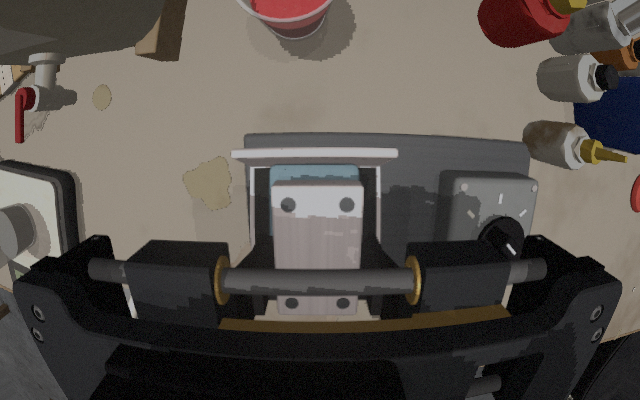

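View pics/s13a.png

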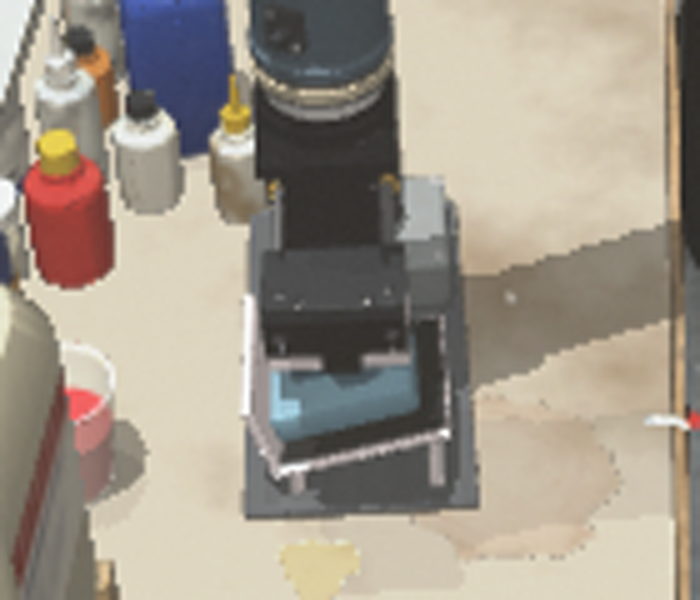

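```bash
python3 -m crank '[[0,0.0003,-0.004,0],[0,0.0003,-0.007,0],[0,0.0003,-0.007,0]]' && python3 -m crank '[[0,0,-0.001,0],[0,0,-0.004,0],[0,0,-0.007,0],[0,0,-0.0095,0],[0,0,-0.0095,0],[0,0,-0.0095,0]]' 0 7 && python3 - <<'E'
from h import *
d,s=take("wrist","w14");print(s["tcp_pos"],s["tool_rot"][:,1],s["force"]);crop("w14",210,120,430,330,3,"w14a")
E
```

```text
time_s: 17.15
tcp_pos: [0.531, 0.1556, 0.2674]
tool_rot: [[0.994, 0.106, 0.0], [0.106, -0.994, 0.0], [0.0, -0.0, -1.0]]
force: [-0.4, -0.0, -2.4]
finger_gap: 0.048
time_s: 17.75
tcp_pos: [0.531, 0.1556, 0.2576]
tool_rot: [[0.994, 0.106, -0.001], [0.106, -0.994, -0.0], [-0.001, 0.0, -1.0]]
force: [-0.4, 0.2, -2.1]
finger_gap: 0.048
[0.53097058 0.15564427 0.25758983] [ 1.05889519e-01 -9.94377884e-01  1.86009643e-04] [-0.44245736  0.21265467 -2.09739688]
```

View pics/w14a.png

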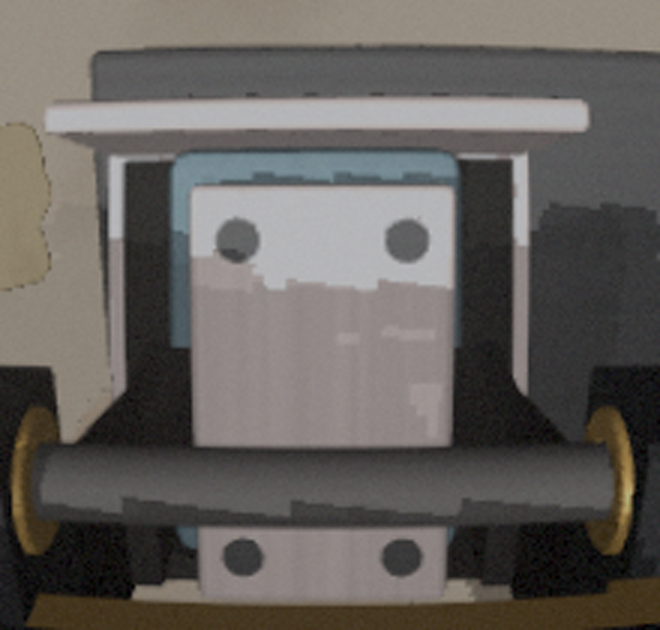

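```bash
python3 -m crank '[[0,0.0005,-0.002,0],[0,0.0005,-0.004,0],[0,0.0005,-0.004,0],[0,0.0005,-0.004,0]]' && python3 - <<'E'
from h import *
d,s=take("wrist","w15");print(s["tcp_pos"],s["tool_rot"][:,1],s["force"],s["wrist_torque"]);crop("w15",210,120,430,330,3,"w15a");take("scene","c15");crop("c15",230,120,390,240,5,"c15a")
E
```

```text
time_s: 18.2
tcp_pos: [0.5313, 0.156, 0.2543]
tool_rot: [[0.994, 0.106, 0.001], [0.106, -0.994, -0.0], [0.001, 0.0, -1.0]]
force: [-1.1, -1.0, 4.7]
finger_gap: 0.0482
[0.53132196 0.15603119 0.25431976] [ 1.05775457e-01 -9.94390037e-01  8.21014156e-05] [-1.06409002 -0.96119475  4.7212569 ] [-0.21503449  0.27693561  0.06031235]
```

View pics/w15a.png

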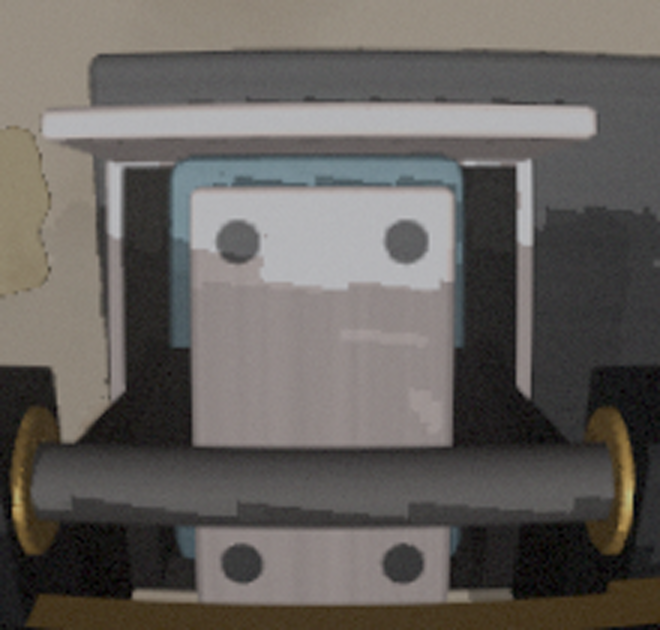

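View pics/c15a.png

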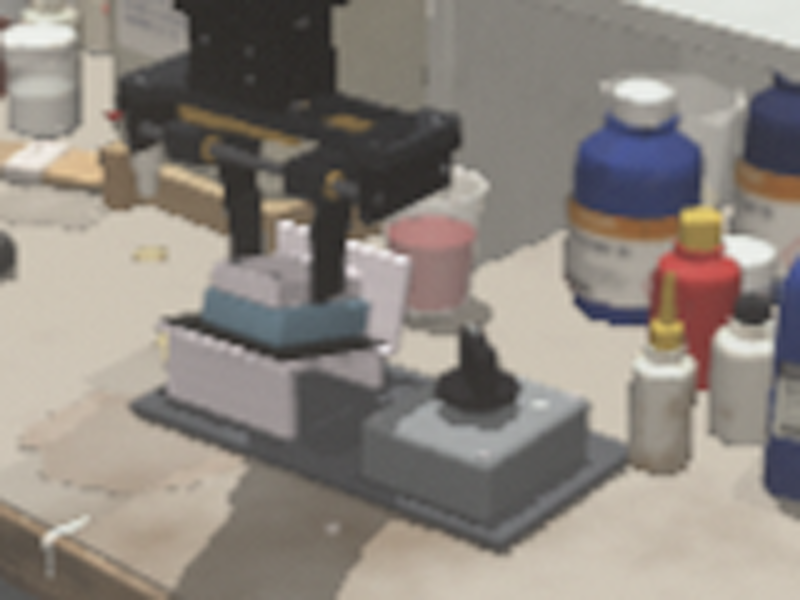

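```bash
python3 -m crank '[[0.002,0.0002,-0.0005,0],[0.004,0.0004,-0.001,0],[0.006,0.0006,-0.0015,0],[0.008,0.0008,-0.002,0],[0.009,0.001,-0.0023,0],[0.009,0.001,-0.0023,0]]' 0 10 && python3 - <<'E'
from h import *
d,s=take("wrist","w16");print(s["tcp_pos"],s["tool_rot"][:,1],s["force"],s["wrist_torque"]);crop("w16",210,120,430,330,3,"w16a")
E
```

```text
time_s: 18.9
tcp_pos: [0.5394, 0.1573, 0.252]
tool_rot: [[0.994, 0.106, -0.003], [0.106, -0.994, -0.0], [-0.003, -0.0, -1.0]]
force: [-4.3, -1.7, 10.4]
finger_gap: 0.0481
[0.53942141 0.15730877 0.25203121] [ 1.06094775e-01 -9.94355994e-01 -2.37133221e-04] [-4.25378889 -1.67281459 10.42809441] [-0.19271751  1.18282269  0.03074534]
```

View pics/w16a.png

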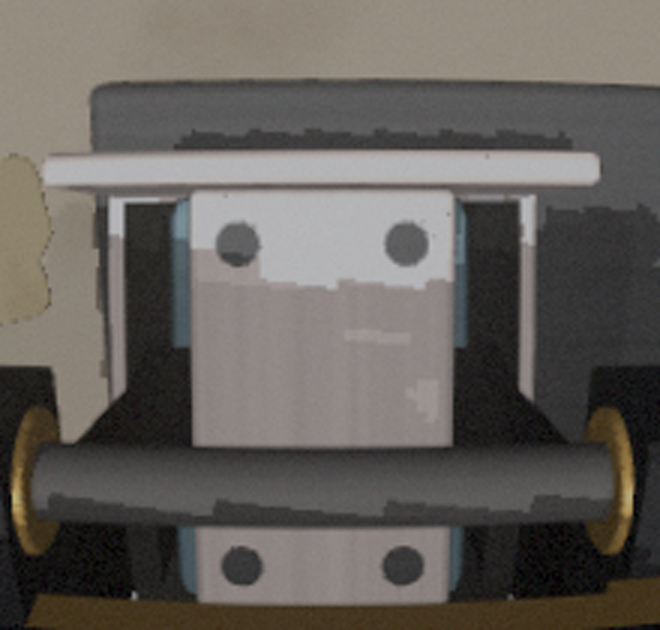

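```bash
python3 -m crank '[[0,0,0.002,0],[0,0,0.002,0],[0,0,0.002,0],[0,0,0.002,0],[0,0,0.02,0],[-0.02,0,0.055,0],[-0.05,0,0.09,0],[-0.08,-0.002,0.12,0],[-0.092,-0.005,0.135,0],[-0.092,-0.005,0.135,0]]' 0.85 && python3 - <<'E'
from h import *
d,s=take("wrist","w17");print(s["tcp_pos"],s["tool_rot"][:,1],s["force"]);crop("w17",250,20,510,180,3,"w17a")
E
```

```text
time_s: 19.95
tcp_pos: [0.4473, 0.1521, 0.3886]
tool_rot: [[0.994, 0.107, 0.004], [0.107, -0.994, 0.002], [0.004, -0.002, -1.0]]
force: [2.1, -0.6, 0.6]
finger_gap: 0.074
[0.44732992 0.1521063  0.3885991 ] [ 0.10673523 -0.99428556 -0.00195554] [ 2.14671186 -0.62959625  0.61800483]
```

View pics/w17a.png

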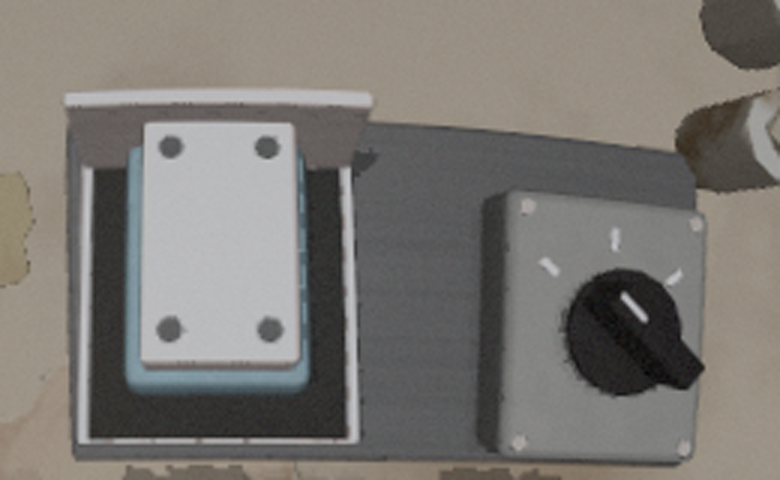

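```bash
python3 - <<'E'
from h import *
d,s=load("w17")
px=A([(78,444),(359,444),(353,167),(82,167)],3,(250,20))
p,r=fitrack(d,s,px);print(p,np.degrees(p[2]),r.round(2))
for h,c in ((.038,[(144,122),(294,122),(300,362),(141,361)]),(.022,[(306,384),(126,384)])):
  for u in A(c,3,(250,20)): print(h,onbed(d,s,p,u,h).round(4))
E
```

```text
[0.52107448 0.15450275 0.1089413 ] 6.241876711638084 [-0.49 -0.05  0.54 -0.09 -0.15  0.17  0.08  0.01]
0.038 [-0.0008  0.0236]
0.038 [-0.0006 -0.0236]
0.038 [-0.0794 -0.0237]
0.038 [-0.0791  0.0236]
0.022 [-0.0834 -0.0271]
0.022 [-0.0834  0.0294]
```

```bash
python3 -m crank '[[0.01,-0.001,-0.03,0],[0.02,-0.001,-0.07,0],[0.025,-0.001,-0.1,0],[0.025,-0.001,-0.12,0],[0.025,-0.001,-0.1235,0],[0.025,-0.001,-0.1235,0],[0.025,-0.001,-0.1235,0],[0.025,-0.001,-0.1235,0],[0.025,-0.001,-0.1235,0],[0.03,-0.001,-0.1235,0]]' 0 10 && python3 -m crank '[[0.004,0,0,0],[0.008,0.0005,0,0],[0.01,0.0005,0,0],[0.012,0.001,0,0],[0.013,0.001,0,0],[0.013,0.001,0,0]]'
```

```text
time_s: 21.0
tcp_pos: [0.4779, 0.1513, 0.2636]
tool_rot: [[0.994, 0.106, 0.001], [0.106, -0.994, 0.001], [0.001, -0.0, -1.0]]
force: [1.0, 0.5, 0.2]
finger_gap: 0.004
time_s: 21.6
tcp_pos: [0.49, 0.152, 0.2628]
tool_rot: [[0.994, 0.106, -0.004], [0.106, -0.994, -0.001], [-0.004, 0.001, -1.0]]
force: [-4.9, -1.1, 4.8]
finger_gap: 0.0006
```

```bash
python3 -m crank '[[0.001,0,0.001,0],[0.002,0,0.002,0],[0.002,0,0.002,0],[0.002,0,0.002,0]]'
```

```text
time_s: 22.0
tcp_pos: [0.4909, 0.152, 0.2636]
tool_rot: [[0.994, 0.106, -0.008], [0.106, -0.994, -0.002], [-0.008, 0.001, -1.0]]
force: [-4.9, -0.2, -0.5]
finger_gap: 0.0001
```

```bash
python3 -m crank '[[0.001,0,0,0],[0.002,0,0,0],[0.002,0,0,0],[0.002,0,0,0]]'
```

```text
time_s: 22.4
tcp_pos: [0.4917, 0.1521, 0.2631]
tool_rot: [[0.994, 0.107, -0.012], [0.107, -0.994, -0.002], [-0.012, 0.001, -1.0]]
force: [-9.0, -0.1, 0.9]
finger_gap: 0.0004
```

```bash
python3 -m crank '[[-0.01,0,0.002,0],[-0.025,0,0.01,0],[-0.04,0,0.05,0],[-0.04,0,0.09,0],[-0.04,0,0.12,0],[-0.04,0,0.125,0],[-0.04,0,0.125,0]]' 0.4 && python3 - <<'E'
from h import *
d,s=take("wrist","w18");print(s["tcp_pos"],s["tool_rot"][:,1],s["force"]);crop("w18",250,20,510,180,3,"w18a")
views=[("wrist1",A([(201,519)],3,(120,0))[0]),("w5",A([(600,249)],3,(260,25))[0]),("w17",A([(634.5,307.5)],3,(250,20))[0])]
M=np.zeros((3,3));b=np.zeros(3);R=[]
for t,u in views:
    dd,ss=load(t);o,r=ray(dd,*u,ss);r=r/np.linalg.norm(r);P=np.eye(3)-np.outer(r,r);M+=P;b+=P@o;R.append((o,r))
X=np.linalg.solve(M,b);print("white line mid",X,[np.linalg.norm((np.eye(3)-np.outer(r,r))@(X-o)) for o,r in R])
E
```

```text
time_s: 23.1
tcp_pos: [0.4553, 0.1522, 0.3912]
tool_rot: [[0.994, 0.106, 0.004], [0.106, -0.994, 0.002], [0.004, -0.001, -1.0]]
force: [-1.3, 0.2, -0.3]
finger_gap: 0.034
[0.45525611 0.15219562 0.39117128] [ 0.10591623 -0.99437429 -0.00123317] [-1.3100062   0.18079833 -0.30987703]
white line mid [0.53857291 0.02104411 0.08458788] [np.float64(0.0006512614813282159), np.float64(0.0005734410561734554), np.float64(7.787246641801473e-05)]
```

View pics/w18a.png

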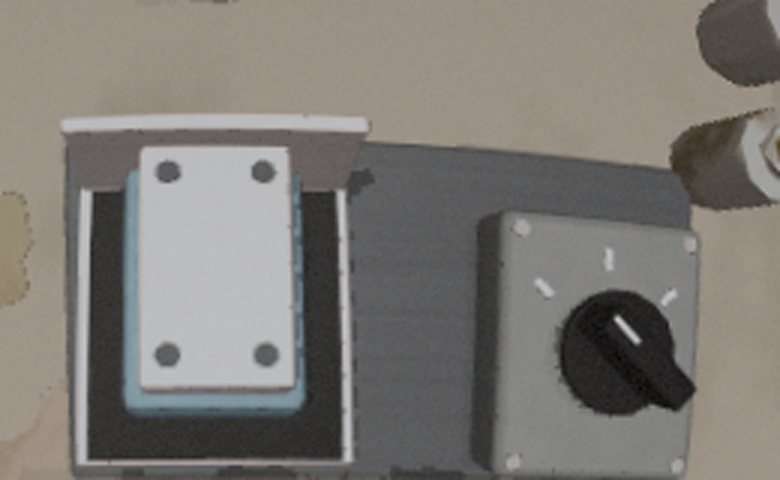

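```bash
python3 - <<'E'
from h import *
def tri(views):
    M=np.zeros((3,3));b=np.zeros(3);R=[]
    for t,u in views:
        dd,ss=load(t);o,r=ray(dd,*u,ss);r=r/np.linalg.norm(r);P=np.eye(3)-np.outer(r,r);M+=P;b+=P@o;R.append((o,r))
    X=np.linalg.solve(M,b);print(X.round(4),[round(float(np.linalg.norm((np.eye(3)-np.outer(r,r))@(X-o))),4) for o,r in R])
w=A([(90,385)],3,(230,120))[0];c=A([(670,275)],5,(230,120))[0];si=A([(237,76)],5,(230,170))[0]
import shutil
tri([("wrist1",w),("c15",c)]);tri([("wrist1",w),("w13",(627,158))]);tri([("wrist1",w),("w13",(627,158)),("c15",c),("s13",si)])
# cap/white top of bottle (shoulder)
tri([("wrist1",A([(105,345)],3,(230,120))[0]),("w13",(590,150)),("s13",A([(237,125)],5,(230,170))[0])])
crop("w13",500,60,640,200,5,"w13b")
E
```

```text
[ 0.619  -0.0484  0.1127] [0.0, 0.0]
[ 0.6195 -0.0471  0.1156] [0.0001, 0.0001]
[ 0.618  -0.0487  0.1125] [0.001, 0.0025, 0.0007, 0.0037]
[ 0.6182 -0.0507  0.0711] [0.0011, 0.0023, 0.0026]
```

View pics/w13b.png

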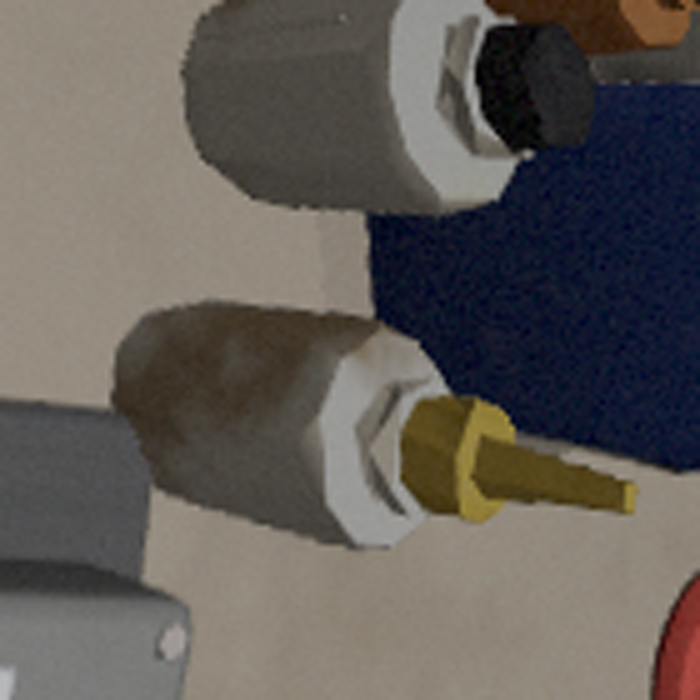

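```bash
python3 - <<'E'
from h import *
for t,us in (("w12",[(548,90),(558,155),(575,66),(640,185)]),("w5",[(518,62),(528,8),(612,62)]),("w13",[(573,102),(640,154)]),("wrist1",[(283,253),(337,253),(276,308)])):
    d,s=load(t)
    for u in us: print(t,u,*(onz(d,*u,z,s).round(3)[:2] for z in (0,.12,.2)))
crop("w12",480,0,640,200,4,"w12b")
crop("w18",440,0,640,140,4,"w18b")
E
```

```text
w12 (548, 90) [ 0.636 -0.113] [ 0.526 -0.114] [ 0.453 -0.114]
w12 (558, 155) [ 0.643 -0.168] [ 0.529 -0.137] [ 0.454 -0.116]
w12 (575, 66) [ 0.675 -0.093] [ 0.543 -0.105] [ 0.455 -0.113]
w12 (640, 185) [ 0.793 -0.217] [ 0.592 -0.157] [ 0.459 -0.118]
w5 (518, 62) [ 0.633 -0.106] [ 0.593 -0.021] [0.567 0.035]
w5 (528, 8) [ 0.725 -0.122] [ 0.656 -0.032] [0.61  0.028]
w5 (612, 62) [ 0.71  -0.333] [ 0.646 -0.176] [ 0.603 -0.071]
w13 (573, 102) [ 0.668 -0.098] [0.638 0.026] [0.618 0.109]
w13 (640, 154) [ 0.643 -0.26 ] [ 0.625 -0.059] [0.613 0.076]
wrist1 (283, 253) [ 0.628 -0.107] [ 0.643 -0.05 ] [ 0.652 -0.012]
wrist1 (337, 253) [ 0.702 -0.107] [ 0.693 -0.05 ] [ 0.688 -0.012]
wrist1 (276, 308) [ 0.613 -0.2  ] [ 0.632 -0.114] [ 0.645 -0.056]
```

View pics/w12b.png

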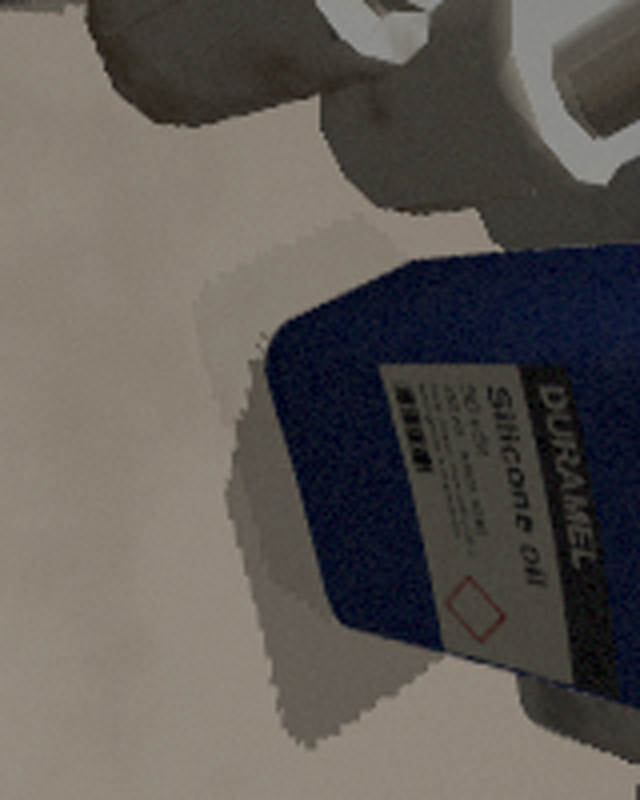

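View pics/w18b.png

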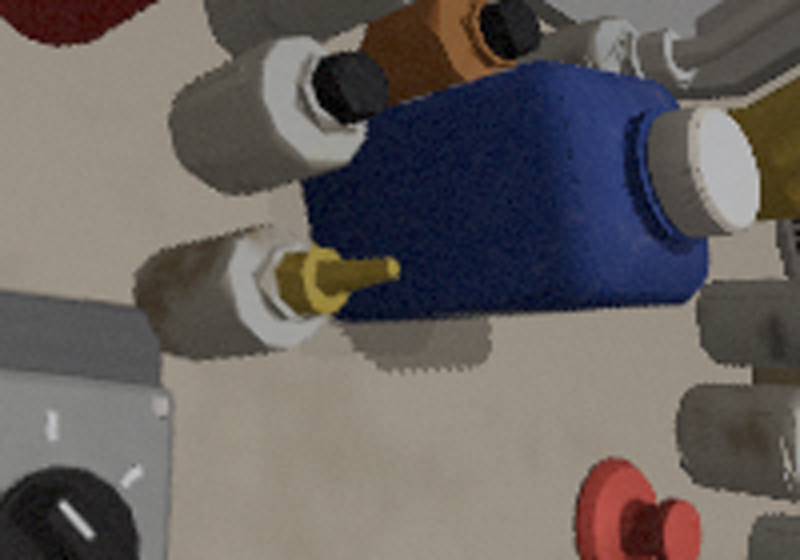

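```bash
python3 -m crank '[[0.01,-0.025,0,0.08],[0.025,-0.06,0,0.16],[0.045,-0.095,0,0.25],[0.065,-0.125,-0.01,0.34],[0.075,-0.142,-0.03,0.43],[0.075,-0.142,-0.06,0.52],[0.075,-0.142,-0.09,0.554],[0.075,-0.142,-0.1,0.554],[0.075,-0.142,-0.1,0.554]]' 0.45 && python3 - <<'E'
from h import *
d,s=take("wrist","w19");print(s["tcp_pos"],s["tool_rot"][:,1],s["force"]);take("side","s19");crop("s19",220,130,380,290,4,"s19a")
E
```

```text
time_s: 24.05
tcp_pos: [0.5292, 0.0101, 0.2876]
tool_rot: [[0.561, 0.828, -0.005], [0.828, -0.561, -0.001], [-0.004, -0.004, -1.0]]
force: [0.3, 0.0, 0.9]
finger_gap: 0.0394
[0.52921661 0.01011021 0.28756352] [ 0.82769978 -0.56115691 -0.00399909] [0.31117621 0.04990888 0.86126193]
```

View pics/w19.png

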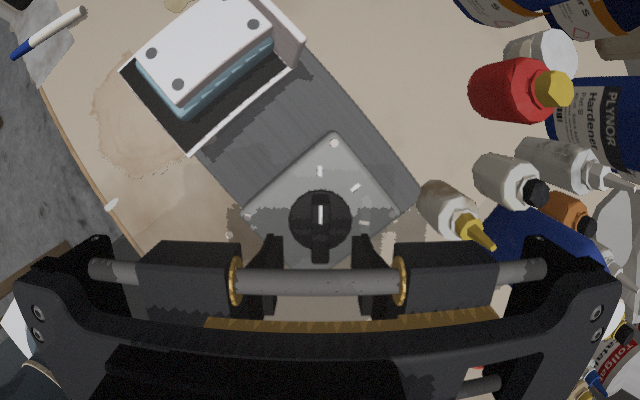

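View pics/s19a.png

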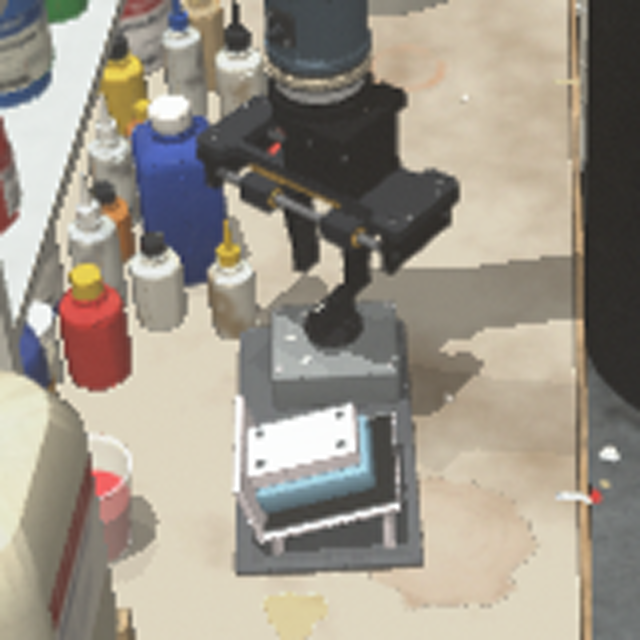

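```bash
python3 -m crank '[[0.001,0,-0.015,0],[0.001,0,-0.03,0],[0.001,0,-0.04,0],[0.001,0,-0.0435,0],[0.001,0,-0.0435,0],[0.001,0,-0.0435,0]]' && python3 - <<'E'
from h import *
d,s=take("wrist","w20");print(s["tcp_pos"],s["force"])
E
```

```text
time_s: 24.75
tcp_pos: [0.5315, 0.0102, 0.2472]
tool_rot: [[0.56, 0.828, 0.002], [0.828, -0.56, 0.0], [0.001, 0.001, -1.0]]
force: [0.2, -0.9, -1.1]
finger_gap: 0.0389
[0.5314617  0.01022639 0.24719901] [ 0.19115445 -0.90215076 -1.14365407]
```

View pics/w20.png

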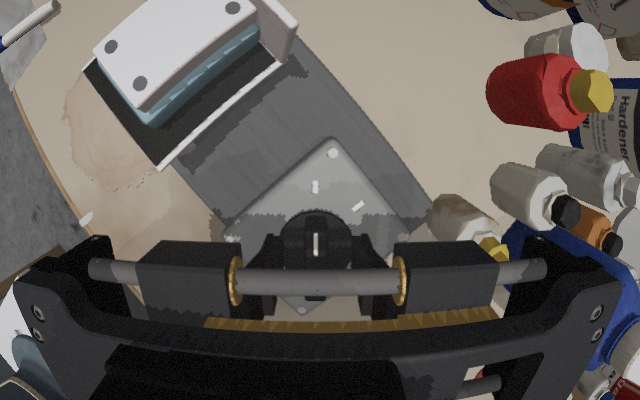

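```bash
python3 -m crank '[[0,0,0,0],[0,0,-0.002,0],[0,0,-0.002,0],[0,0,-0.002,0],[0,0,-0.002,0],[0,0,-0.002,0]]' 0 30
```

```text
time_s: 25.4
tcp_pos: [0.5309, 0.0103, 0.2445]
tool_rot: [[0.56, 0.828, -0.001], [0.828, -0.56, 0.0], [-0.0, -0.001, -1.0]]
force: [-0.8, 0.4, 1.5]
finger_gap: 0.0119
```

Gripped at 12 mm. Push in.

```bash
python3 -m crank '[[0,0,-0.003,0],[0,0,-0.006,0],[0,0,-0.008,0],[0,0,-0.009,0],[0,0,-0.009,0],[0,0,-0.009,0]]' 0 35
```

```text
time_s: 26.0
tcp_pos: [0.531, 0.0102, 0.2372]
tool_rot: [[0.56, 0.828, -0.001], [0.828, -0.56, 0.001], [0.0, -0.001, -1.0]]
force: [-7.2, 0.6, 19.3]
finger_gap: 0.0115
```

```bash
python3 -m crank '[[0,0,0,-0.05],[0,0,0,-0.13],[0,0,0,-0.21],[0,0,0,-0.29],[0,0,0,-0.37],[0,0,0,-0.45],[0,0,0,-0.52],[0,0,0,-0.5556],[0,0,0,-0.5556],[0,0,0,-0.5556]]' && python3 - <<'E'
from h import *
d,s=take("wrist","w21");print(s["tcp_pos"],np.degrees(np.arctan2(s["tool_rot"][1,1],s["tool_rot"][0,1])),s["force"],s["wrist_torque"])
E
```

```text
time_s: 27.0
tcp_pos: [0.531, 0.0102, 0.2372]
tool_rot: [[0.995, 0.104, -0.001], [0.104, -0.995, 0.001], [-0.001, -0.001, -1.0]]
force: [-6.7, 0.5, 20.6]
finger_gap: 0.0117
[0.53099149 0.01023566 0.23720366] -84.05032310185345 [-6.6526508   0.52424894 20.60933245] [0.27831664 1.89138589 0.00425943]
```

View pics/w21.png

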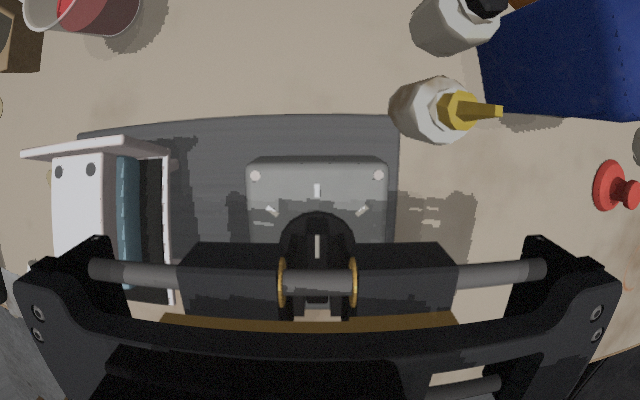

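```bash
python3 -m crank '[[0,0,0.003,0],[0,0,0.006,0],[0,0,0.0088,0],[0,0,0.0088,0],[0,0,0.0088,0]]' 0 8 && python3 -m crank '[[0,0,0,0],[0,0,0,0],[0,0,0,0],[0,0,0.01,0],[0,0,0.04,0],[0,0,0.08,0],[-0.02,0.03,0.12,0],[-0.05,0.06,0.14,0],[-0.06,0.065,0.14,0],[-0.06,0.065,0.14,0]]' 0.5 && python3 - <<'E'
from h import *
d,s=take("wrist","w22");print(s["tcp_pos"],s["force"]);crop("w22",200,20,460,190,3,"w22a");take("side","s22");crop("s22",220,130,380,290,4,"s22a");take("scene","c22");crop("c22",230,120,390,240,5,"c22a")
E
```

```text
time_s: 27.55
tcp_pos: [0.531, 0.0104, 0.244]
tool_rot: [[0.995, 0.104, -0.001], [0.104, -0.995, 0.0], [-0.001, -0.0, -1.0]]
force: [-2.0, 1.9, 2.2]
finger_gap: 0.0119
time_s: 28.55
tcp_pos: [0.4699, 0.0759, 0.3851]
tool_rot: [[0.994, 0.107, 0.001], [0.107, -0.994, 0.001], [0.001, -0.001, -1.0]]
force: [-0.1, 0.1, 0.4]
finger_gap: 0.0438
[0.46989669 0.07591964 0.38508758] [-0.10940934  0.09008339  0.38147607]
```

View pics/w22.png

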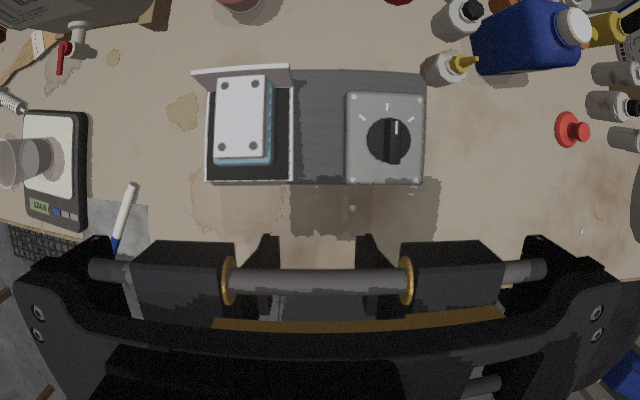

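View pics/s22a.png

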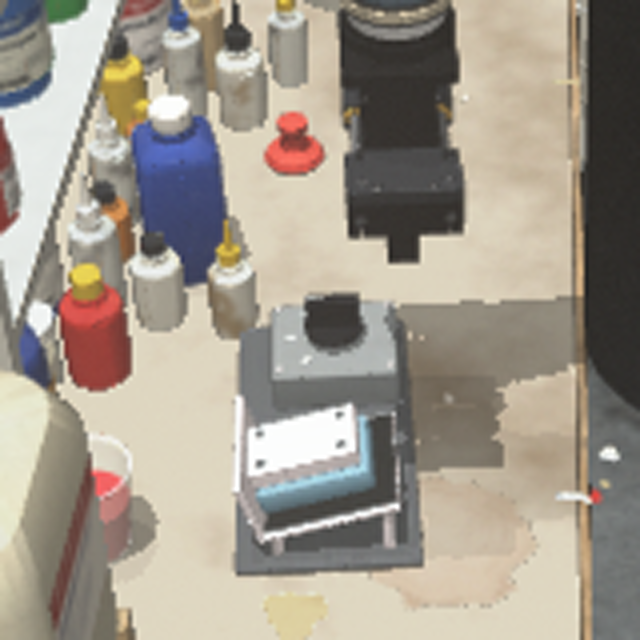

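View pics/c22a.png

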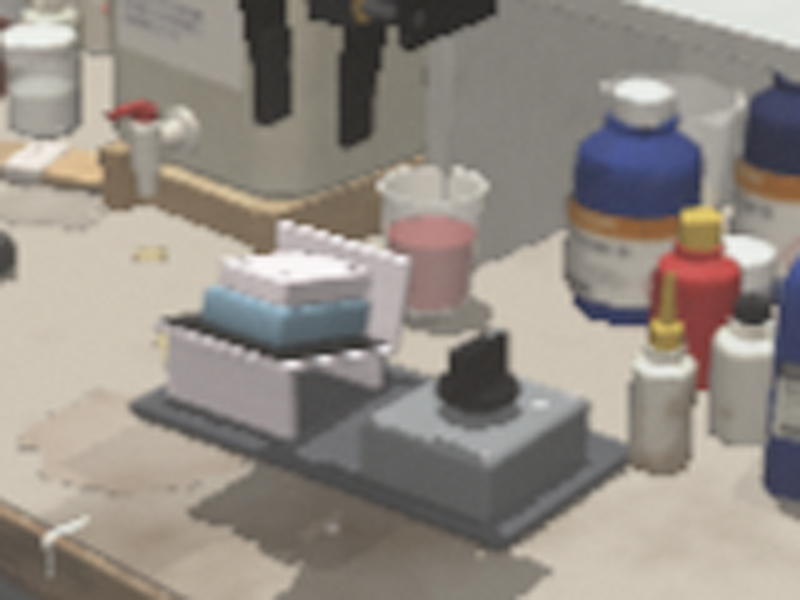

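```bash
python3 - <<'E'
from h import *
crop("w22",190,55,440,195,3,"w22b")
a=load("c15")[0]["frame"];b=load("c22")[0]["frame"]
cv2.imwrite("pics/cmp.png",np.hstack([cv2.resize(x[180:210,310:350],None,fx=9,fy=9,interpolation=cv2.INTER_CUBIC) for x in (a,b)]))
E
```

```text
(no output)
```

View pics/w22b.png

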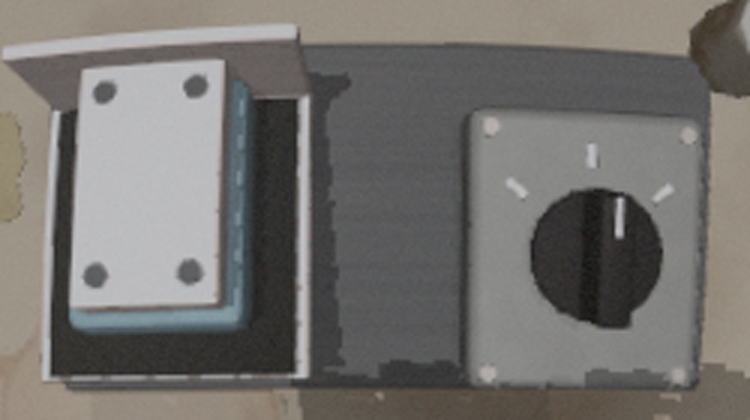

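View pics/cmp.png

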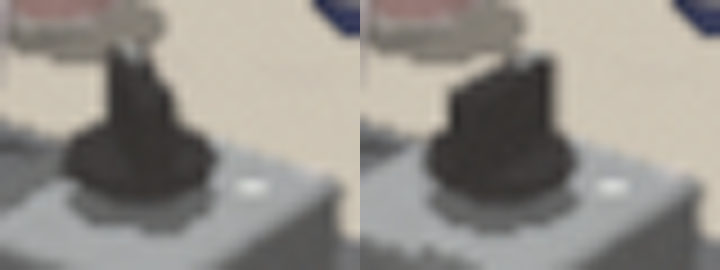

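```bash
python3 - <<'E'
from h import *
d,s=load("w22")
px=A([(42,381),(310,379),(311,97),(50,110)],3,(190,55))
p,r=fitrack(d,s,px);print(p,np.degrees(p[2]),r.round(2))
q=[onz(d,*u,.0845,s) for u in A([(621,199),(619,236)],3,(190,55))];e=q[0]-q[1];print("white",q[0].round(4),q[1].round(4),"angle vs rack",np.degrees(np.arctan2(e[1],e[0]))-6.05)
p=np.array([.5212,.1547,.1056])
for h,c in ((.038,[(82,70),(224,60),(219,303),(69,305)]),(.022,[(247,325),(69,327)])):
  for u in A(c,3,(190,55)): print(h,onbed(d,s,p,u,h).round(4))
bot.sign_off()
E
```

```text
[0.52105896 0.15393608 0.11128582] 6.376207707305056 [-0.74  0.58  0.04 -0.09  0.3  -0.57  0.38  0.14]
white [0.5501 0.0112 0.0845] [0.5387 0.0103 0.0845] angle vs rack -1.4440064421768186
0.038 [-0.0014  0.0231]
0.038 [-0.0012 -0.0237]
0.038 [-0.0792 -0.0246]
0.038 [-0.0786  0.0229]
0.022 [-0.0841 -0.0307]
0.022 [-0.0836  0.0284]
the job is handed in; nothing more can be done
```

The job is done and handed in at about 28.6 s, well inside the 72 s limit.

- **Mould:** it lies flat on the bed with its long side down the slope. I dragged it home and then pushed its near end until it stopped hard at about 13 N. In the pictures its near edge is 84 mm from the backstop, which matches its length. It sits about 1 mm off centre.
- **Press plate:** it lies on the mould the same way round. I dragged it home and then pushed it until the force built up to 9 N without more travel. Its ends measure 1 mm and 79 mm from the backstop, which for its 80 mm length means home to within about 1 mm. It is within 1 mm of centre.
- **Dial:** I gripped the bar, pushed it in 7 mm and turned it 50° clockwise. It rose 7 mm as I let it back out, and I then released it. The white line is within about 1.5° of the rack's back, and the skirt is at its original height in the scene camera.
- **Bystanders:** I did not touch the cast part or the marker, and both look unmoved. The arm ended clear of everything.

**Disagreements:** The first scene and side estimates for the mould and plate differed by about 1 cm in y, so I used the closer wrist views instead. Right after the first drag, the mould's far edge measured about 2 mm short of the backstop. The reading was the same after the hard push, so I take it as error from its rounded edges. During that push the fingertips briefly pressed on the bed's edge at about 6 N before I raised them.

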